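# Load the consolidation frame

## Robot

A 7-joint arm with a two-finger parallel gripper is mounted at the origin on a cart in front of the work surface, level with it; the furniture and walls round the work are solid. World frame = base frame: x ahead of the robot, y to its left, z up, the work surface at z = 0. Lengths are in m, angles in degrees, forces in N, time in s.
With the tool pointing down it reaches from about 0.35 to 0.9 m from the base axis. Payload 19.9 kg.
Tool frame: the origin (TCP) lies midway between the tips of the shut fingers; the grasp point (between the pads) lies 19 mm behind it (env.grasp_offset is the distance from the TCP to the grasp point, in m); z points along the fingers, y is the line along which they close (so a half turn about z gives the same grasp; the last joint's range is limited). The gripper opens to 85 mm and grips with 20 to 120 N. Pads are 22 mm wide; open, the fingers measure 114 mm over their backs; the gripper's body (76 mm by 85 mm) begins 54 mm behind the grasp point. The pads swing forward as they close: fully open they stand 13 mm farther back than shut.
Start: joints at [66.205, 23.915, -0.59, 92.452, 0.269, 63.638, -3.037], TCP at [0.228, -0.582, 0.231] pointing down, gripper open.
Joint ranges: [-161.28, 161.28], [-22.2, 115.67], [-73.04, 71.86], [3.21, 147.25], [-68.34, 248.33], [10.77, 114.83], [-161.83, 161.83]. Speed limits (degrees/s): [108.29, 108.29, 136.94, 136.94, 172.46, 172.46, 172.46].

## Interface

Orientations are given as a 3x3 rotation matrix whose columns are the frame's x, y, z axes.
In Python, from station import env gives the robot as it stands.
- The arm moves only by the tool play_rows, never from a script. Its argument "commands" is one flat list of numbers, 5 for each row, row after row: the shift along the tool's x, y, z in m, then the turn about the tool's z in rad, then the closure, from 0 (fully open) to 1 (shut). A call has 1 to 12 rows; each row shifts and turns the commanded pose from where the row before left it, along the tool's axes as they then stand; what a row does not reach is not made up. A row lasts 1/12 s, in which the tool goes at most 41.7 mm and 7.16 degrees, less where a joint would pass 70% of its speed; a pose out of reach is approached as far as the arm can. A call is refused whole if a number of a shift passes 0.0417 or a number of a turn 0.125, either way. A call with a gripper value outside its range is refused whole. The fingers move at their own pace and stop on an object; the grip force is fixed at half the most. Time passes only in rows, so rows that do not move let the fingers close. It gives the time, the measured TCP pose, the force, the opening and the grip force at its end, in the units of the state.
- env.get_state(): the state, without advancing time (a new reading comes with each control period).
- env.grab_frame(name): name is "scene" or "top" or "wrist"; returns the picture (400x640x3 uint8, red, green, blue); there is no depth.
- env.camera_info(name): a dict with "camera_matrix" (3x3 intrinsics, pixels), "R" (3x3) and "t" (3): a world point X has camera coordinates R X + t. Camera axes: x right, y down, z forward; pixel columns grow to the right and rows downward; lengths in m; the calibration is good to about 2 mm. The wrist camera is an equidistant fisheye: a pixel r from the principal point sees the ray r / f radians off the axis. A picture is of the moment at which its call begins: read the wrist's pose just before it. camera_info takes no time and is no camera call; for the wrist camera it gives the pose at the moment of the call.
- env.sign_off(): hands the job in; it is judged then, once.
The state is a dict: "time": time; "q": joint angles; "qd": joint speeds; "effort": joint torques, N m; "position": TCP position; "orientation": TCP orientation; "contact_force": force on the tool from outside, world axes, zero at the start; "torque": the same for the moment, N m; "grip_width": opening from 0.0 (shut) to 1.0 (fully open); "gripper_force": force on a finger pad.
Only numpy, scipy, OpenCV 4.12 (cv2) and the standard library are available. Lean on these libraries where they do the work, as an engineer would, in place of code of your own. Each camera call takes 0.05 s, during which the arm holds its last target. There are 200 camera calls.

## Task

Put the load on the specimen in the dead-weight frame: first raise the weight pan by its handle, click by click, to its top tooth and let go so that the pawl carries it; then turn the winged gib screw clockwise until it bottoms, back it off a quarter of a turn and leave it there. With the pan still up, stand every balance weight that is on the bench upright in the pan; last, press the pawl's tail down until the loaded pan has sunk fully onto the specimen, and let the pawl spring back. Do not knock over the two glass vials.

Things in the scene. Friction and masses are not known exactly. Their poses are not given: they have to be found in the camera images.
- frame: Grey cast dead-weight loading frame fixed to the bench: base 180 x 170 x 14 mm, origin at the centre of the base's underside, x away from the operator, y to the left (towards the gib screw), z up. A column at the back carries a slotted guide for an upright square ram; the square aluminium weight pan sits on top of the ram and its foot stands over a soil specimen ring on the base. The pawl's tail comes out on the frame's right (-y), the lug with the gib screw on its left (+y).
- ram (a joint): Height of ram and pan, m: 0 = foot resting on the specimen (lowest), 0.044 = end of travel. Slides straight up along the frame's z. Three ratchet teeth 12 mm apart: the pan stays up at about 0.012, 0.024 and 0.036 m (to within 1.5 mm, lower under load; top tooth = 0.036); each pawl click comes about 1 mm above these. Ram and pan weigh 0.4 kg and are strongly damped (about 150 N per m/s), so let go between teeth the pan sinks slowly to the tooth below.
- pan_floor (a point): Centre of the pan's inner floor; axes as the frame's. The pan is square, 164 x 164 mm inside, with a rim 13 mm above the floor; floor 125 mm above the bench when down, 161 mm on the top tooth.
- pan_handle (a point): Grip point of the pan's black handle, a bar 14 mm wide (y) and 14 mm high that sticks out 44 mm from the middle of the pan's front (-x) edge; the point is 25 mm outside the pan and at the bar's middle height. Nothing is near below it but the base, so it can be pinched from above across its y width and lifted.
- pawl (a joint): Angle of the sprung pawl, rad: 0 = in the teeth (its spring holds it there), grows to 0.45 as its tail is pressed down; the ram is free above about 0.3. It springs back when let go. Under the loaded pan the pad needs up to about 6 N.
- pawl_pad (a point): Top centre of the black thumb pad (34 mm in frame x, 38 mm in frame y, 7 mm thick) on the pawl's tail, about 115 mm above the bench at rest. The pawl's pivot (axis along frame x) lies 112 mm from it towards the ram (frame +y) and 55 mm lower: pressed to 0.42 rad the pad goes 50 mm down and swings about 13 mm away from the ram (frame -y), so the finger has to follow it. At 0.3 rad the pawl is out of the teeth; hold it there while the pan sinks (up to 2 s).
- gib (a joint): Angle of the gib screw, rad: 0 = bottomed (turns no further), grows as it is backed off. Seen from above, clockwise runs it in and anticlockwise backs it off. Starts 3 to 4.6 rad out. It turns easily (about 0.05 N m), does not rise or sink, and stays where it is left.
- gib_wing (a point): Centre of the brass wing of the gib screw, on the screw's upright axis: a flat bar 36 mm long (its own x), 10 mm thick (its own y) and 22 mm high; the wing's top is 11 mm above this point, and this point is 142 mm above the bench. A collar 24 mm across lies under the wing, its top 11 mm below this point.
- brass_weight: Tall brass balance weight, about 0.5 kg; 38 mm across and 50 mm high, with a knob on top and nearly straight sides on the lower half; origin at the centre of its underside, z up. May be absent.
- iron_a: Squat balance weight of blackened iron, about 0.5 kg, one of three alike; 46 mm across and 42 mm high, with a knob on top and nearly straight sides on the lower half; origin at the centre of its underside, z up. May be absent.
- iron_b: Squat balance weight of blackened iron, about 0.5 kg, one of three alike; 46 mm across and 42 mm high, with a knob on top and nearly straight sides on the lower half; origin at the centre of its underside, z up. May be absent.
- iron_c: Squat balance weight of blackened iron, about 0.5 kg, one of three alike; 46 mm across and 42 mm high, with a knob on top and nearly straight sides on the lower half; origin at the centre of its underside, z up. May be absent.
- vial_a: Small glass sample vial with a cap, 28 mm across, 65 mm high, standing; origin at its foot, z up. A bystander not to be knocked over.
- vial_c: Glass sample vial with a cap, 34 mm across, 77 mm high, standing; origin at its foot, z up. A bystander not to be knocked over.

How it is judged (in metres and radians):
On the way, in this order (a step that is already met when the one before it is completed fails the run):
1. the pan is on its top tooth, carried by the pawl and let go (value of joint ram above 0.033 m and value of joint pawl below 0.1 rad and contact force between the fingers and ram below 0.1 N), for 0.3 s.
2. the gib screw is turned in until it bottoms (within 0.1 rad), the pan still up (value of joint each of gib, pawl below 0.1 rad and value of joint ram above 0.033 m), for 0.1 s.
3. the gib screw is backed off a quarter turn (1.22 to 1.92 rad from the bottom) and let go, the pan still up (value of joint gib between 1.22 and 1.92 rad and value of joint ram above 0.033 m and value of joint pawl below 0.1 rad and contact force between the fingers and gib below 0.1 N), for 0.3 s.
4. all weights stand upright in the raised pan, let go (x of brass_weight in the frame of pan_floor between -0.08 and 0.08 m and y of brass_weight in the frame of pan_floor between -0.08 and 0.08 m and z of brass_weight in the frame of pan_floor between -0.006 and 0.008 m and angle between each of brass_weight, iron_a, iron_b, iron_c's own z axis and vertical below 0.15 rad and linear speed of each of brass_weight, iron_a, iron_b, iron_c below 0.05 m/s and x of iron_a in the frame of pan_floor between -0.08 and 0.08 m and y of iron_a in the frame of pan_floor between -0.08 and 0.08 m and z of iron_a in the frame of pan_floor between -0.006 and 0.008 m and x of iron_b in the frame of pan_floor between -0.08 and 0.08 m and y of iron_b in the frame of pan_floor between -0.08 and 0.08 m and z of iron_b in the frame of pan_floor between -0.006 and 0.008 m and x of iron_c in the frame of pan_floor between -0.08 and 0.08 m and y of iron_c in the frame of pan_floor between -0.08 and 0.08 m and z of iron_c in the frame of pan_floor between -0.006 and 0.008 m and value of joint ram above 0.033 m and value of joint pawl below 0.1 rad and contact force between the fingers and brass_weight below 0.1 N and contact force between the fingers and iron_a below 0.1 N and contact force between the fingers and iron_b below 0.1 N and contact force between the fingers and iron_c below 0.1 N), for 0.3 s.
5. the pan has been let down onto the specimen (within 4 mm) (value of joint ram below 0.004 m), for 0.2 s.
At the end, for the whole second after the job is handed in: Pan down on the specimen (within 4 mm), pawl sprung back (under 0.1 rad), gib screw 1.22 to 1.92 rad out from its bottom; every weight present upright (within 0.15 rad), at rest on the pan floor, its centre within 80 mm of the pan middle in x and y (x of brass_weight in the frame of pan_floor between -0.08 and 0.08 m and y of brass_weight in the frame of pan_floor between -0.08 and 0.08 m and z of brass_weight in the frame of pan_floor between -0.006 and 0.008 m and angle between each of brass_weight, iron_a, iron_b, iron_c's own z axis and vertical below 0.15 rad and linear speed of each of brass_weight, iron_a, iron_b, iron_c below 0.05 m/s and x of iron_a in the frame of pan_floor between -0.08 and 0.08 m and y of iron_a in the frame of pan_floor between -0.08 and 0.08 m and z of iron_a in the frame of pan_floor between -0.006 and 0.008 m and x of iron_b in the frame of pan_floor between -0.08 and 0.08 m and y of iron_b in the frame of pan_floor between -0.08 and 0.08 m and z of iron_b in the frame of pan_floor between -0.006 and 0.008 m and x of iron_c in the frame of pan_floor between -0.08 and 0.08 m and y of iron_c in the frame of pan_floor between -0.08 and 0.08 m and z of iron_c in the frame of pan_floor between -0.006 and 0.008 m and value of joint gib between 1.22 and 1.92 rad and value of joint ram below 0.004 m and value of joint pawl below 0.1 rad); the robot touches nothing.
It fails at once if a glass vial is knocked over (tilted more than 0.6 rad) (angle between any of vial_a, vial_c's own z axis and vertical above 0.6 rad).
Of brass_weight, iron_a, iron_b, iron_c only 2 to 4 are there at a start; the rules pass over those that are not, and their reading is None.
At some moment in a run one of iron_a, iron_b, iron_c may be knocked a few centimetres aside while the robot is not near it.
It also fails if it takes over 210 s, if anything falls off the work surface, if the arm or the gripper's body presses on something with over 40 N, if the wrist force passes 120 N, or if a joint passes its speed limit or range.

## Working session

There is one attempt and no reset: what is moved stays moved. The work goes in short steps, Python scripts to look and compute and a tool call to move; the robot and the scene stay as the last step left them, time stands still between calls to the robot, and variables do not carry over. Pictures are saved under pics/ and viewed, at most 14 in all, crops included, and the job is handed in when it is done.

Besides the shell and the picture viewer there is one more tool, called after "Emit:" by a JSON object that holds its "op" and its "data". play_rows: Moves the arm, as the interface text tells. Its arguments: {"type":"object","properties":{"commands":{"type":"array"}},"required":["commands"]}

```bash
ls; mkdir -p pics
python3 - <<'E'
from station import env
import cv2,numpy as np
s=env.get_state();print(s['time'],s['position'],s['orientation'],env.grasp_offset)
for n in('scene','top'):
    c=env.camera_info(n);print(n,c)
    cv2.imwrite(f'pics/{n}0.png',env.grab_frame(n)[:,:,::-1])
E
```

```text
pics
0.0 [ 0.22810731 -0.58152314  0.23066348] [[ 9.30934748e-01  3.65185233e-01 -4.90913753e-04]
 [ 3.65185558e-01 -9.30934120e-01  1.08285426e-03]
 [-6.15659770e-05 -1.18734127e-03 -9.99999293e-01]] 0.0187
scene {'camera_matrix': array([[441.08879341,   0.        , 318.35278858],
       [  0.        , 441.08879341, 193.23076791],
       [  0.        ,   0.        ,   1.        ]]), 'R': array([[ 0.65493146, -0.75566887,  0.00541669],
       [-0.29479596, -0.26208388, -0.91891642],
       [ 0.69581616,  0.60023045, -0.39441511]]), 't': array([-0.30349298,  0.27408876,  0.92618555])}
top {'camera_matrix': array([[486.39138021,   0.        , 315.80664234],
       [  0.        , 486.39138021, 200.33005135],
       [  0.        ,   0.        ,   1.        ]]), 'R': array([[-0.00749543, -0.99995451, -0.00589956],
       [-0.97425453,  0.00863194, -0.22528559],
       [ 0.22532627,  0.00405906, -0.97427491]]), 't': array([0.05130809, 0.52793344, 1.39204879])}
```

View pics/scene0.png

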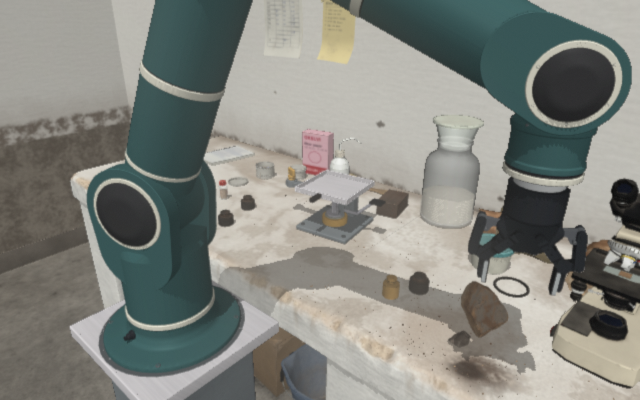

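View pics/top0.png

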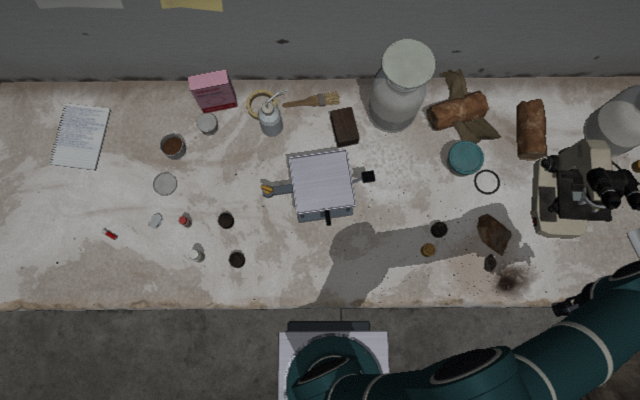

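The overhead view shows the frame's pan at about (321,183), its handle at (327,217), the pawl pad at (368,176) and the wing at (267,187). The irons are at (226,220), (237,259) and (439,229), the brass weight at (428,250), and the vials at about (185,220) and (196,253). I'll enlarge this view next.

```bash
cat > h.py <<'E'
import numpy as np,cv2
from station import env
def ray(n,u,v):
    c=env.camera_info(n);R=c['R'];K=c['camera_matrix'];C=-R.T@c['t']
    if n=='wrist':
        x=(u-K[0,2])/K[0,0];y=(v-K[1,2])/K[1,1];r=np.hypot(x,y)+1e-12
        d=np.array([x/r*np.sin(r),y/r*np.sin(r),np.cos(r)])
    else: d=np.linalg.inv(K)@[u,v,1]
    return C,R.T@d
def at(n,u,v,z):
    C,d=ray(n,u,v);return C+d*(z-C[2])/d[2]
def proj(n,X):
    c=env.camera_info(n);K=c['camera_matrix'];p=c['R']@np.asarray(X)+c['t']
    if n=='wrist':
        th=np.arctan2(np.hypot(p[0],p[1]),p[2]);k=th/np.hypot(p[0],p[1]);return K[0,0]*p[0]*k+K[0,2],K[1,1]*p[1]*k+K[1,2]
    q=K@p;return q[:2]/q[2]
def tool(X):
    "shift of a world point from TCP in tool axes"
    s=env.get_state();return s['orientation'].T@(np.asarray(X)-s['position'])
E
python3 - <<'E'
import cv2
im=cv2.imread('pics/top0.png')
cv2.imwrite('pics/a.png',cv2.resize(im[140:240,240:400],None,fx=5,fy=5,interpolation=cv2.INTER_CUBIC))
E
python3 - <<'E'
from h import *
for n,p,z in [('ironL1',(226,220),.03),('ironL2',(237,259),.03),('ironR',(439,229),.03),('brass',(428,250),.035),('vialA',(185,220),.05),('vialC',(196,253),.05),('pad',(368,176),.115),('handle',(327,217),.13)]:
    print(n,at('top',*p,z).round(3))
E
```

```text
ironL1 [0.477 0.319 0.03 ]
ironL2 [0.359 0.283 0.03 ]
ironR [ 0.444 -0.322  0.03 ]
brass [ 0.38  -0.284  0.035]
vialA [0.474 0.438 0.05 ]
vialC [0.375 0.4   0.05 ]
pad [ 0.587 -0.105  0.115]
handle [0.464 0.016 0.13 ]
```

View pics/a.png

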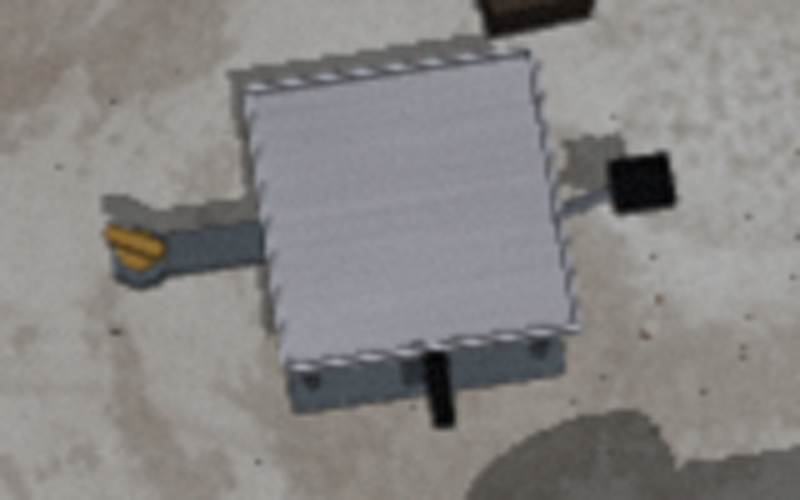

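Run:
```python
from h import *
P=lambda u,v,z:at('top',240+(u-2)/5,140+(v-2)/5,z)
C=[P(*p,.138) for p in[(248,92),(535,50),(575,325),(288,362)]]
for c in C:print(c.round(4))
m=np.mean(C,0);print('centre',m.round(4))
xa=(C[0]+C[1]-C[2]-C[3])/2;print('xaxis',np.degrees(np.arctan2(xa[1],xa[0])),np.linalg.norm(xa))
ya=(C[0]+C[3]-C[1]-C[2])/2;print('yaxis',np.degrees(np.arctan2(-ya[0],ya[1])),np.linalg.norm(ya))
print('pad',P(642,182,.115).round(4))
h0,h1=P(430,348,.135),P(445,424,.135);print('handle',h0.round(4),h1.round(4))
a,b=P(107,228,.153),P(162,248,.153);print('wing',((a+b)/2).round(4),np.degrees(np.arctan2(*(a-b)[[1,0]])),np.linalg.norm(a-b))
th=np.arctan2(xa[1],xa[0]);f=np.array([np.cos(th),np.sin(th)]);l=np.array([-f[1],f[0]])
for n,p in[('pad',P(642,182,.115)),('wing',(a+b)/2),('handle',(h0+h1)/2)]:
  d=(p-m)[:2];print(n,d@f,d@l)
print('handlept',m[:2]-f*(.085+.025))
print(env.get_state()['grip_width'])
```

```text
[0.6362 0.1224 0.138 ]
[ 0.6601 -0.0435  0.138 ]
[ 0.4971 -0.0625  0.138 ]
[0.4772 0.0992 0.138 ]
centre [0.5677 0.0289 0.138 ]
xaxis 7.465650843208885 0.16241141668425696
yaxis 7.606796560932017 0.16519541352608338
pad [ 0.5868 -0.1053  0.115 ]
handle [0.4852 0.0193 0.135 ] [0.4417 0.0114 0.135 ]
wing [0.546  0.1849 0.153 ] 69.08090871478345 0.03330195119711158
pad 0.001580591366844214 -0.1355312736176129
wing -0.00119905809210899 0.15747484281426397
handle -0.10510642735091642 0.0001123368721589
handlept [0.45860202 0.01461293]
0.998445467479477
```

Emit:
{"op": "play_rows", "data": {"commands": [0.0217, -0.0236, 0, 0, 0, 0.0217, -0.0236, 0, 0, 0, 0.0217, -0.0236, 0, 0, 0, 0.0217, -0.0236, 0, 0, 0, 0.0217, -0.0236, 0, 0, 0, 0.0217, -0.0236, 0, 0, 0, 0.0217, -0.0236, 0, 0, 0, 0.0217, -0.0236, 0, 0, 0, 0.0217, -0.0236, 0, 0, 0, 0.0217, -0.0236, 0, 0, 0, 0.0217, -0.0236, 0, 0, 0, 0.0217, -0.0236, 0, 0, 0]}}

```text
time: 1.1
position: [0.3674, -0.2215, 0.2312]
orientation: [[0.931, 0.365, -0.0], [0.365, -0.931, -0.0], [-0.0, 0.0, -1.0]]
contact_force: [0.1, -0.0, -0.0]
grip_width: 1.002
gripper_force: 0.0
```

Emit:
{"op": "play_rows", "data": {"commands": [0.0217, -0.0236, 0, 0, 0, 0.0217, -0.0236, 0, 0, 0, 0.0217, -0.0236, 0, 0, 0, 0.0217, -0.0236, 0, 0, 0, 0.0217, -0.0236, 0, 0, 0, 0.0217, -0.0236, 0, 0, 0, 0.0217, -0.0236, 0, 0, 0, 0.0217, -0.0236, 0, 0, 0, 0, 0, 0, 0.121, 0, 0, 0, 0, 0.121, 0, 0, 0, 0, 0, 0, 0, 0, 0, 0, 0]}}

```text
time: 2.1
position: [0.4597, 0.016, 0.2311]
orientation: [[0.991, 0.135, -0.0], [0.135, -0.991, -0.0], [-0.0, -0.0, -1.0]]
contact_force: [0.4, -0.8, -0.1]
grip_width: 1.003
gripper_force: 0.0
```

```bash
cat >> h.py <<'E'
def go(X,yaw=None):
    "print tool shift to TCP target X and turn to yaw (deg, of tool x)"
    s=env.get_state();o=s['orientation'];y0=np.degrees(np.arctan2(o[1,0],o[0,0]))
    t=0 if yaw is None else (-(yaw-y0)+90)%180-90
    print('t',round(s['time'],2),'pos',s['position'].round(4),'yaw',round(y0,2),'q7',round(s['q'][6],1),'w',round(s['grip_width'],3),'F',np.round(s['contact_force'],1),'| shift',tool(X).round(4),'turn',round(np.radians(t),3))
def snap(n,f,box=None,k=1):
    im=env.grab_frame(n)[:,:,::-1]
    if box: im=im[box[1]:box[3],box[0]:box[2]]
    cv2.imwrite('pics/'+f,cv2.resize(im,None,fx=k,fy=k,interpolation=cv2.INTER_CUBIC))
E
python3 - <<'E'
from h import *
go([.459,.0146,.112],7.5)
snap('wrist','w1.png')
print(env.camera_info('wrist'))
E
```

```text
t 2.1 pos [0.4597 0.016  0.2311] yaw 7.77 q7 -92.4 w 1.003 F [ 0.4 -0.8 -0.1] | shift [-0.0009  0.0013  0.1191] turn 0.005
{'camera_matrix': array([[309.70691629,   0.        , 319.81962701],
       [  0.        , 309.70691629, 201.77949139],
       [  0.        ,   0.        ,   1.        ]]), 'R': array([[ 1.35790490e-01, -9.90737126e-01, -9.42947786e-04],
       [-9.37333474e-01, -1.28779127e-01,  3.23762097e-01],
       [-3.20884561e-01, -4.30799572e-02, -9.46138053e-01]]), 't': array([-0.04575181,  0.39105458,  0.52852959])}
```

View pics/w1.png

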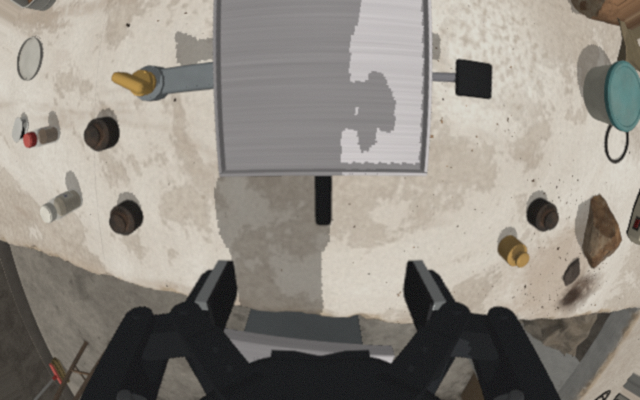

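Run:
```python
from h import *
for n,p,z in [('h0',(323,176),.13),('h1',(323,225),.13),('wingTip',(118,79),.153),('collar/wing',(150,82),.142),('padTL',(457,61),.115),('padc',(474,79),.115),('panBL',(220,173),.138),('panBR',(425,173),.138),('ironL1',(101,133),.04),('ironL2',(125,216),.04),('ironR',(542,213),.04),('brass',(516,250),.05),('vialcapA',(29,140),.065),('vialcapC',(46,214),.077),('vialfootC',(75,200),.0)]:
    print(n,at('wrist',*p,z).round(4))
```

```text
h0 [0.482  0.0172 0.13  ]
h1 [0.4394 0.0112 0.13  ]
wingTip [0.5491 0.1931 0.153 ]
collar/wing [0.5466 0.1671 0.142 ]
padTL [ 0.5986 -0.0842  0.115 ]
padc [ 0.587  -0.1034  0.115 ]
panBL [0.4759 0.1004 0.138 ]
panBR [ 0.4986 -0.0641  0.138 ]
ironL1 [0.4836 0.3039 0.04  ]
ironL2 [0.3737 0.269  0.04  ]
ironR [ 0.4553 -0.2988  0.04  ]
brass [ 0.3999 -0.2641  0.05  ]
vialcapA [0.4735 0.4365 0.065 ]
vialcapC [0.3705 0.3984 0.077 ]
vialfootC [0.3646 0.4056 0.    ]
```

Emit:
{"op": "play_rows", "data": {"commands": [-0.003, 0.002, 0.02, 0, 0, 0, 0, 0.02, 0, 0, 0, 0, 0.02, 0, 0, 0, 0, 0.02, 0, 0, 0, 0, 0.02, 0, 0, 0, 0, 0.019, 0, 0.5, 0, 0, 0, 0, 1, 0, 0, 0, 0, 1, 0, 0, 0, 0, 1, 0, 0, 0, 0, 1, 0, 0, 0, 0, 1, 0, 0, 0, 0, 1]}}

```text
time: 3.15
position: [0.4578, 0.0132, 0.1134]
orientation: [[0.991, 0.132, 0.002], [0.132, -0.991, -0.001], [0.001, 0.001, -1.0]]
contact_force: [-2.5, -4.0, 11.1]
grip_width: 0.154
gripper_force: 58.4
```

Emit:
{"op": "play_rows", "data": {"commands": [0, 0, 0, 0, 1, 0, 0, 0, 0, 1, 0, 0, -0.004, 0, 1, 0, 0, -0.004, 0, 1, 0, 0, -0.004, 0, 1, 0, 0, -0.004, 0, 1, 0, 0, -0.004, 0, 1, 0, 0, -0.004, 0, 1, 0, 0, -0.004, 0, 1, 0, 0, -0.004, 0, 1, 0, 0, -0.004, 0, 1, 0, 0, 0, 0, 1]}}

```text
time: 4.15
position: [0.4578, 0.0133, 0.1493]
orientation: [[0.991, 0.132, 0.002], [0.132, -0.991, -0.0], [0.002, 0.001, -1.0]]
contact_force: [2.3, -3.4, 0.9]
grip_width: 0.152
gripper_force: 64.5
```

Emit:
{"op": "play_rows", "data": {"commands": [0, 0, -0.003, 0, 1, 0, 0, -0.002, 0, 1, 0, 0, 0, 0, 1, 0, 0, 0, 0, 1, 0, 0, 0.001, 0, 1, 0, 0, 0.001, 0, 1, 0, 0, 0.001, 0, 1, 0, 0, 0, 0, 1, 0, 0, 0, 0, 0, 0, 0, 0, 0, 0, 0, 0, 0, 0, 0, 0, 0, 0, 0, 0]}}

```text
time: 5.15
position: [0.4571, 0.0138, 0.1505]
orientation: [[0.991, 0.132, 0.0], [0.132, -0.991, 0.0], [0.0, -0.0, -1.0]]
contact_force: [-0.2, -1.0, 0.6]
grip_width: 0.707
gripper_force: 0.0
```

Emit:
{"op": "play_rows", "data": {"commands": [0, 0, 0, 0, 0, 0, 0, 0, 0, 0, 0, 0, -0.02, 0, 0, 0, 0, -0.02, 0, 0, 0, 0, -0.02, 0, 0, 0, 0, -0.02, 0, 0, 0, 0, 0, 0, 0, 0, 0, 0, 0, 0, 0, 0, 0, 0, 0]}}

```text
time: 5.9
position: [0.4569, 0.0136, 0.2298]
orientation: [[0.991, 0.131, -0.001], [0.131, -0.991, -0.0], [-0.001, -0.0, -1.0]]
contact_force: [-0.1, 0.2, -0.2]
grip_width: 1.001
gripper_force: 0.0
```

Run:
```python
from h import *
go([.546,.185,.19],7.5)
snap('scene','s1.png',(280,140,410,250),5)
snap('wrist','w2.png')
```

```text
t 5.9 pos [0.4569 0.0136 0.2298] yaw 7.55 q7 -92.3 w 1.001 F [-0.1  0.2 -0.2] | shift [ 0.1109 -0.1582  0.0397] turn 0.001
```

View pics/s1.png

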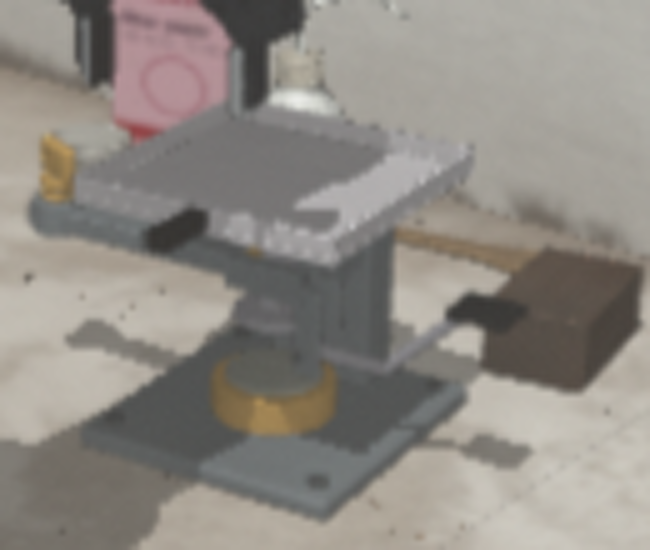

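Emit:
{"op": "play_rows", "data": {"commands": [0.0185, -0.0264, 0, 0, 0, 0.0185, -0.0264, 0, 0, 0, 0.0185, -0.0264, 0, 0, 0, 0.0185, -0.0264, 0, 0, 0, 0.0185, -0.0264, 0, 0, 0, 0.0184, -0.0262, 0, 0, 0, 0, 0, 0, -0.12, 0, 0, 0, 0, -0.12, 0, 0, 0, 0, -0.12, 0, 0, 0, 0, -0.12, 0, 0, 0, 0, -0.12, 0, 0, 0, 0, 0, 0]}}

```text
time: 7.0
position: [0.546, 0.185, 0.2293]
orientation: [[0.74, 0.673, -0.002], [0.673, -0.74, 0.0], [-0.001, -0.001, -1.0]]
contact_force: [0.2, 0.4, -0.1]
grip_width: 1.001
gripper_force: 0.0
```

Run:
```python
from h import *
go([.546,.185,.13],69)
print(env.get_state()['q'])
for X in ([.497,-.0625,.174],[.497,-.0625,.162]): p=proj('scene',X);print((p-[280,140])*5)
snap('wrist','w3.png')
print(proj('wrist',[.546,.185,.153]))
```

```text
t 7.0 pos [0.546  0.185  0.2293] yaw 42.29 q7 -82.8 w 1.001 F [ 0.2  0.4 -0.1] | shift [0.0001 0.0001 0.0993] turn -0.466
[  8.41092625  23.39306132 -38.64468928  98.60906763  15.99198509
  63.71803637 -82.82423101]
[324.52178086 236.00790389]
[323.86254872 256.90503076]
(np.float64(320.66627824838014), np.float64(213.15638751331826))
```

View pics/w3.png

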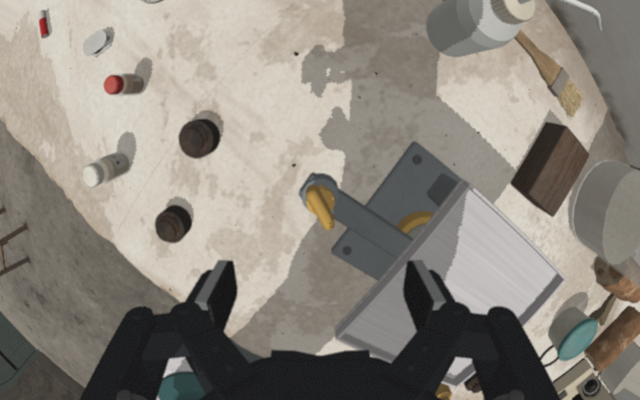

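Run:
```python
from h import *
im=cv2.imread('pics/w3.png')
cv2.imwrite('pics/w3c.png',cv2.resize(im[150:260,270:380],None,fx=5,fy=5,interpolation=cv2.INTER_CUBIC))
```

```text
(no output)
```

View pics/w3c.png

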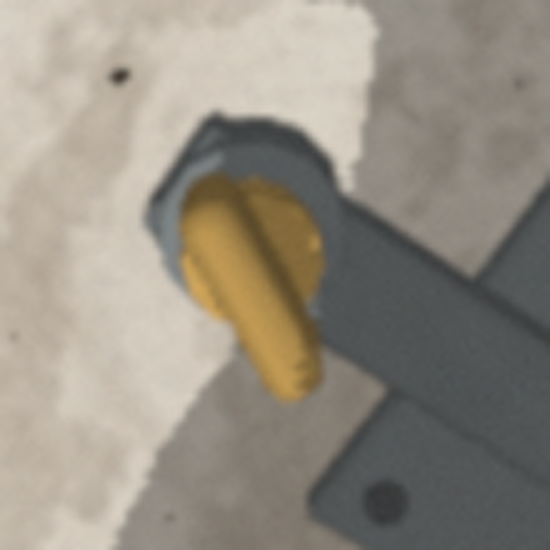

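Run:
```python
from h import *
a=at('wrist',270+205/5,150+182/5,.153);b=at('wrist',270+298/5,150+388/5,.153)
print(a,b,np.linalg.norm(a-b),(a+b)/2,np.degrees(np.arctan2(*(a-b)[[1,0]])))
c=at('wrist',270+253/5,150+252/5,.131);print(c)
```

```text
[0.5569176  0.20432585 0.153     ] [0.54171351 0.17191357 0.153     ] 0.03580111887061982 [0.54931556 0.18811971 0.153     ] 64.86946676634571
[0.54802515 0.1868615  0.131     ]
```

Emit:
{"op": "play_rows", "data": {"commands": [0.0028, 0, 0, -0.122, 0, 0, 0, 0, -0.122, 0, 0, 0, 0, -0.122, 0, 0, 0, 0, -0.122, 0, 0, 0, 0, -0.122, 0, 0, 0, 0, -0.122, 0, 0, 0, 0, -0.122, 0, 0, 0, 0, -0.122, 0, 0, 0, 0, -0.122, 0, 0, 0, 0, -0.122, 0, 0, 0, 0, -0.122, 0, 0, 0, 0, -0.122, 0]}}

```text
time: 8.05
position: [0.5483, 0.1869, 0.2298]
orientation: [[-0.586, 0.811, -0.001], [0.811, 0.586, -0.0], [0.0, -0.001, -1.0]]
contact_force: [0.5, 0.1, -0.2]
grip_width: 0.998
gripper_force: 0.0
```

Emit:
{"op": "play_rows", "data": {"commands": [0, 0, 0, -0.122, 0, 0, 0, 0, -0.122, 0, 0, 0, 0, -0.122, 0, 0, 0, 0, -0.122, 0, 0, 0, 0, -0.122, 0, 0, 0, 0, -0.122, 0, 0, 0, 0, -0.122, 0, 0, 0, 0, -0.122, 0, 0, 0, 0, -0.122, 0, 0, 0, 0, -0.122, 0, 0, 0, 0, -0.122, 0, 0, 0, 0, -0.122, 0]}}

```text
time: 9.05
position: [0.5482, 0.1869, 0.2296]
orientation: [[-0.868, -0.496, -0.001], [-0.496, 0.868, -0.0], [0.001, 0.001, -1.0]]
contact_force: [0.5, 0.4, -0.2]
grip_width: 1.0
gripper_force: 0.0
```

Emit:
{"op": "play_rows", "data": {"commands": [0, 0, 0, -0.122, 0, 0, 0, 0, -0.122, 0, 0, 0, 0, -0.122, 0, 0, 0, 0, -0.122, 0, 0, 0, 0, -0.122, 0, 0, 0, 0, 0, 0, 0, 0, 0, 0, 0]}}

```text
time: 9.63
position: [0.5482, 0.187, 0.2299]
orientation: [[-0.434, -0.901, -0.001], [-0.901, 0.434, -0.0], [0.0, 0.001, -1.0]]
contact_force: [-0.3, 0.2, -0.5]
grip_width: 0.999
gripper_force: 0.0
```

Run:
```python
from h import *
go([.548,.187,.128],65)
print(env.get_state()['q'].round(1),proj('wrist',[.548,.187,.153]))
snap('wrist','w4.png',(260,150,380,270),4)
```

```text
t 9.63 pos [0.5482 0.187  0.2299] yaw -115.75 q7 102.2 w 0.999 F [-0.3  0.2 -0.5] | shift [0.     0.0002 0.1019] turn -0.013
[ 27.9  37.6 -71.5  97.7  37.3  72.7 102.2] (np.float64(319.48368085578494), np.float64(211.4145003698269))
```

View pics/w4.png

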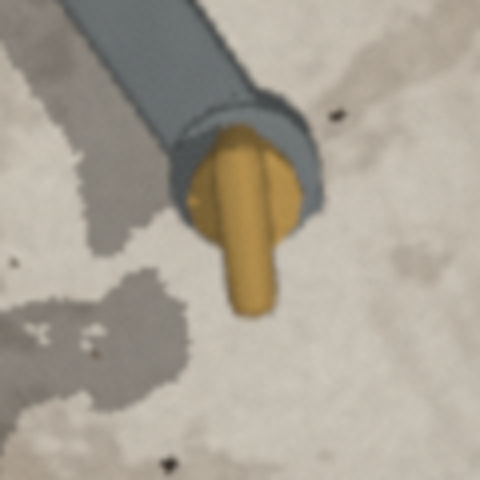

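Run:
```python
from h import *
a=at('wrist',260+239/4,150+131/4,.153);b=at('wrist',260+252/4,150+312/4,.153)
print(a,b,(a+b)/2,np.degrees(np.arctan2(*(a-b)[[1,0]])))
m=(a+b)/2; m[2]=.126; go(m,np.degrees(np.arctan2(*(a-b)[[1,0]])))
```

```text
[0.53811486 0.16688455 0.153     ] [0.55157739 0.2005752  0.153     ] [0.54484613 0.18372987 0.153     ] -111.7812596989903
t 9.68 pos [0.5483 0.187  0.23  ] yaw -115.76 q7 102.2 w 0.998 F [-0.   1.5 -0.3] | shift [0.0044 0.0017 0.104 ] turn -0.069
```

Emit:
{"op": "play_rows", "data": {"commands": [0.0022, 0.0008, 0.0194, -0.04, 0.3, 0, 0, 0.0194, 0, 0.4, 0, 0, 0.0194, 0, 0.4, 0, 0, 0.0194, 0, 0.4, 0, 0, 0.0194, 0, 0.4, 0, 0, 0, 0, 1, 0, 0, 0, 0, 1, 0, 0, 0, 0, 1, 0, 0, 0, 0, 1, 0, 0, 0, 0, 1, 0, 0, 0, 0, 1, 0, 0, 0, 0, 1]}}

```text
time: 10.68
position: [0.547, 0.186, 0.1346]
orientation: [[-0.392, -0.92, 0.001], [-0.92, 0.392, 0.001], [-0.001, -0.001, -1.0]]
contact_force: [-4.3, 1.0, 7.9]
grip_width: 0.1
gripper_force: 60.2
```

Run:
```python
from h import *
go([.547,.1855,.133],67);s=env.get_state();print(s['torque'],s['gripper_force'],s['q'].round(1))
```

```text
t 10.68 pos [0.547  0.186  0.1346] yaw -113.1 q7 100.3 w 0.1 F [-4.3  1.   7.9] | shift [ 0.0004 -0.0002  0.0016] turn -0.002
[ 0.25955492  0.81098115 -0.04041469] 60.15609920024872 [ 24.9  43.3 -66.4 102.8  44.1  64.5 100.3]
```

Emit:
{"op": "play_rows", "data": {"commands": [0, 0, -0.001, 0.12, 1, 0, 0, 0, 0.12, 1, 0, 0, 0, 0.12, 1, 0, 0, 0, 0.12, 1, 0, 0, 0, 0.12, 1, 0, 0, 0, 0.12, 1, 0, 0, 0, 0.12, 1, 0, 0, 0, 0.12, 1, 0, 0, 0, 0.12, 1, 0, 0, 0, 0.12, 1, 0, 0, 0, 0.12, 1, 0, 0, 0, 0, 1]}}

```text
time: 11.68
position: [0.5472, 0.1852, 0.1348]
orientation: [[-0.987, 0.159, 0.001], [0.159, 0.987, -0.0], [-0.001, 0.0, -1.0]]
contact_force: [6.0, 1.5, -9.0]
grip_width: 0.1
gripper_force: 59.7
```

Run:
```python
from h import *
go([.547,.1855,.133],67);s=env.get_state();print(s['torque'],s['gripper_force'],s['q'].round(1))
```

```text
t 11.68 pos [0.5472 0.1852 0.1348] yaw 170.87 q7 33.8 w 0.1 F [ 6.   1.5 -9. ] | shift [0.0003 0.0003 0.0018] turn -1.329
[ 1.71296920e-01 -1.01623502e+00  2.37218661e-04] 59.700191617012024 [ 15.9  34.5 -50.4 103.   31.3  57.4  33.8]
```

Emit:
{"op": "play_rows", "data": {"commands": [0, 0, 0, 0.12, 1, 0, 0, 0, 0.12, 1, 0, 0, 0, 0.12, 1, 0, 0, 0, 0.12, 1, 0, 0, 0, 0.12, 1, 0, 0, 0, 0.12, 1, 0, 0, 0, 0.12, 1, 0, 0, 0, 0.12, 1, 0, 0, 0, 0.12, 1, 0, 0, 0, 0.12, 1, 0, 0, 0, 0.12, 1, 0, 0, 0, 0.12, 1]}}

```text
time: 12.68
position: [0.5466, 0.1847, 0.1347]
orientation: [[0.025, 1.0, -0.0], [1.0, -0.025, -0.001], [-0.001, -0.0, -1.0]]
contact_force: [-3.1, -4.5, -0.1]
grip_width: 0.102
gripper_force: 61.1
```

Run:
```python
from h import *
go([.547,.1855,.133],67);s=env.get_state();print(s['torque'],s['gripper_force'],s['q'].round(1))
```

```text
t 12.68 pos [0.5466 0.1847 0.1347] yaw 88.55 q7 -38.5 w 0.102 F [-3.1 -4.5 -0.1] | shift [0.0008 0.0004 0.0017] turn 0.376
[-0.99382198  0.67499177  0.08526662] 61.10598385334015 [  3.   28.8 -31.9 103.5  18.6  53.1 -38.5]
```

Emit:
{"op": "play_rows", "data": {"commands": [0, 0, 0, 0.1, 1, 0, 0, 0, 0.1, 1, 0, 0, 0, 0.1, 1, 0, 0, 0, 0.1, 1]}}

```text
time: 13.02
position: [0.5463, 0.1848, 0.1347]
orientation: [[0.411, 0.911, -0.001], [0.911, -0.411, -0.001], [-0.001, -0.0, -1.0]]
contact_force: [-3.6, -4.0, 2.5]
grip_width: 0.098
gripper_force: 61.4
```

```bash
cat > c.py <<'E'
from h import *
go([.547,.1855,.133],67);s=env.get_state();print(s['torque'],s['gripper_force'],s['q'].round(1))
E
python3 c.py
```

```text
t 13.02 pos [0.5463 0.1848 0.1347] yaw 65.7 q7 -58.8 w 0.098 F [-3.6 -4.   2.5] | shift [0.001  0.0003 0.0017] turn -0.023
[-0.9625629   1.0549713   0.05358831] 61.35922908782959 [ -0.8  27.7 -26.9 103.6  15.4  52.4 -58.8]
```

Emit:
{"op": "play_rows", "data": {"commands": [0, 0, 0, 0.1, 1, 0, 0, 0, 0.1, 1, 0, 0, 0, 0.1, 1, 0, 0, 0, 0.1, 1]}}

```text
time: 13.35
position: [0.5461, 0.185, 0.1347]
orientation: [[0.734, 0.679, -0.001], [0.679, -0.734, -0.001], [-0.001, -0.0, -1.0]]
contact_force: [-6.2, -4.0, 2.3]
grip_width: 0.099
gripper_force: 61.5
```

```bash
python3 c.py
```

```text
t 13.35 pos [0.5461 0.185  0.1347] yaw 42.8 q7 -79.3 w 0.099 F [-6.2 -4.   2.3] | shift [0.001  0.0002 0.0017] turn -0.422
[-0.81900415  1.32685162  0.025894  ] 61.49830341339111 [ -4.7  26.9 -21.8 103.8  12.4  51.8 -79.3]
```

Still turning freely (3.56 rad so far).

Emit:
{"op": "play_rows", "data": {"commands": [0, 0, 0, 0.1, 1, 0, 0, 0, 0.1, 1, 0, 0, 0, 0.1, 1]}}

```text
time: 13.6
position: [0.546, 0.1851, 0.1347]
orientation: [[0.902, 0.432, -0.001], [0.432, -0.902, -0.001], [-0.002, -0.0, -1.0]]
contact_force: [-6.1, -2.6, 4.3]
grip_width: 0.102
gripper_force: 61.5
```

```bash
python3 c.py
```

```text
t 13.6 pos [0.546  0.1851 0.1347] yaw 25.62 q7 -94.7 w 0.102 F [-6.1 -2.6  4.3] | shift [0.0011 0.0001 0.0017] turn -0.722
[-0.63853064  1.46608156  0.03223557] 61.53775691986084 [ -7.6  26.4 -18.1 103.9  10.2  51.4 -94.7]
```

Emit:
{"op": "play_rows", "data": {"commands": [0, 0, 0, 0.1, 1, 0, 0, 0, 0.1, 1, 0, 0, 0, 0.1, 1]}}

```text
time: 13.85
position: [0.546, 0.1854, 0.1347]
orientation: [[0.989, 0.147, -0.001], [0.147, -0.989, -0.0], [-0.001, 0.0, -1.0]]
contact_force: [-6.6, -2.1, 2.4]
grip_width: 0.104
gripper_force: 61.5
```

```bash
python3 c.py
```

```text
t 13.85 pos [0.546  0.1854 0.1347] yaw 8.44 q7 -110.1 w 0.104 F [-6.6 -2.1  2.4] | shift [0.0011 0.     0.0017] turn -1.022
[-0.48520516  1.37457094  0.0367384 ] 61.52235746383667 [ -10.5   26.   -14.3  104.     8.    51.1 -110.1]
```

Emit:
{"op": "play_rows", "data": {"commands": [0, 0, 0, 0.08, 1, 0, 0, 0, 0.08, 1]}}

```text
time: 14.02
position: [0.546, 0.1854, 0.1348]
orientation: [[1.0, -0.01, -0.001], [-0.01, -1.0, -0.001], [-0.001, 0.001, -1.0]]
contact_force: [-6.7, -3.9, 5.6]
grip_width: 0.103
gripper_force: 97.6
```

```bash
python3 c.py
```

```text
t 14.02 pos [0.546  0.1854 0.1348] yaw -0.58 q7 -118.2 w 0.103 F [-6.7 -3.9  5.6] | shift [ 0.001  -0.0001  0.0018] turn -1.18
[-0.93672867  1.4952553   2.06599317] 97.5706964690471 [ -12.1   25.9  -12.3  104.     6.9   50.9 -118.2]
```

Emit:
{"op": "play_rows", "data": {"commands": [0, 0, 0, 0.08, 1, 0, 0, 0, 0.08, 1]}}

```text
time: 14.18
position: [0.546, 0.1854, 0.1349]
orientation: [[0.986, -0.167, -0.001], [-0.167, -0.986, -0.001], [-0.001, 0.001, -1.0]]
contact_force: [-7.2, -5.6, 8.6]
grip_width: 0.104
gripper_force: 165.3
```

```bash
python3 c.py
```

```text
t 14.18 pos [0.546  0.1854 0.1349] yaw -9.61 q7 -126.3 w 0.104 F [-7.2 -5.6  8.6] | shift [ 0.001  -0.0002  0.0019] turn -1.337
[-1.25846003  1.61581914  3.92061078] 165.3240032773465 [ -13.7   25.7  -10.4  104.1    5.8   50.8 -126.3]
```

Emit:
{"op": "play_rows", "data": {"commands": [0, 0, 0, -0.117, 1, 0, 0, 0, -0.117, 1, 0, 0, 0, -0.117, 1, 0, 0, 0, -0.117, 1, 0, 0, 0, -0.117, 1, 0, 0, 0, -0.117, 1, 0, 0, 0, -0.117, 1, 0, 0, 0, -0.117, 1, 0, 0, 0, -0.117, 1, 0, 0, 0, -0.117, 1, 0, 0, 0, -0.117, 1, 0, 0, 0, -0.117, 1]}}

```text
time: 15.18
position: [0.5464, 0.1848, 0.1347]
orientation: [[0.324, 0.946, -0.001], [0.946, -0.324, -0.001], [-0.001, -0.0, -1.0]]
contact_force: [-3.0, -4.0, 0.3]
grip_width: 0.097
gripper_force: 61.1
```

Emit:
{"op": "play_rows", "data": {"commands": [0, 0, 0, -0.117, 1, 0, 0, 0, -0.117, 1, 0, 0, 0, -0.117, 1, 0, 0, 0, -0.114, 1, 0, 0, 0, 0, 1, 0, 0, 0, 0, 1, 0, 0, 0, 0, 0.6, 0, 0, 0, 0, 0.5, 0, 0, 0, 0, 0.4, 0, 0, 0, 0, 0.4, 0, 0, 0, 0, 0.4, 0, 0, 0, 0, 0.4]}}

```text
time: 16.18
position: [0.5468, 0.1855, 0.1344]
orientation: [[-0.128, 0.992, 0.0], [0.992, 0.128, 0.0], [0.0, 0.0, -1.0]]
contact_force: [-0.5, 1.1, -0.5]
grip_width: 0.597
gripper_force: 0.0
```

Emit:
{"op": "play_rows", "data": {"commands": [0, 0, -0.02, 0, 0.4, 0, 0, -0.02, 0, 0.4, 0, 0, -0.03, 0, 0, 0, 0, -0.03, 0, 0, 0, 0, 0, 0, 0]}}

```text
time: 16.6
position: [0.5485, 0.1865, 0.2397]
orientation: [[-0.128, 0.992, 0.007], [0.992, 0.128, 0.002], [0.001, 0.007, -1.0]]
contact_force: [1.3, 0.5, 0.3]
grip_width: 0.983
gripper_force: 0.0
```

```bash
python3 c.py
python3 - <<'E'
from h import *
snap('wrist','w5.png')
E
```

```text
t 16.6 pos [0.5485 0.1865 0.2397] yaw 97.34 q7 -26.7 w 0.983 F [1.3 0.5 0.3] | shift [-0.0009 -0.0024  0.1067] turn 0.53
[ 8.86498090e-05 -4.20402592e-02 -3.80295445e-02] 0.0 [  6.9  22.3 -36.6  98.   14.7  64.1 -26.7]
```

View pics/w5.png

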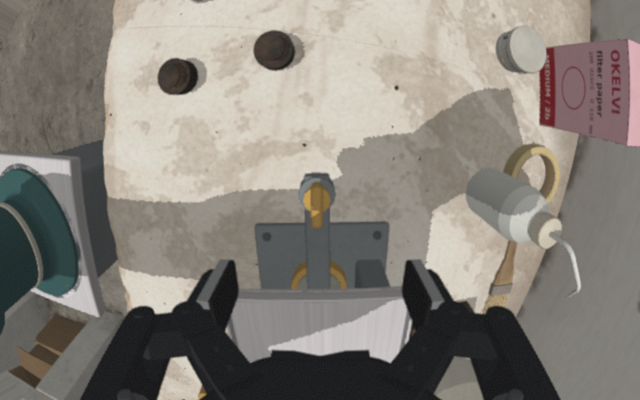

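Run:
```python
from h import *
for n,p in (('L1',(271,49)),('L2',(175,74))): print(n,at('wrist',*p,.042).round(4))
a=at('wrist',271,49,.042);a[2]=.16;go(a,97.5)
```

```text
L1 [0.4791 0.3198 0.042 ]
L2 [0.3695 0.2872 0.042 ]
t 16.65 pos [0.5479 0.186  0.2371] yaw 97.32 q7 -26.8 w 0.998 F [-0.5 -0.7 -0.5] | shift [ 0.1415 -0.0515  0.077 ] turn -0.003
```

Emit:
{"op": "play_rows", "data": {"commands": [0.0236, -0.0086, 0.0, 0, 0, 0.0236, -0.0086, 0.0, 0, 0, 0.0236, -0.0086, 0.01, 0, 0, 0.0236, -0.0086, 0.02, 0, 0, 0.0236, -0.0086, 0.03, 0, 0, 0.0235, -0.0085, 0.03, 0, 0, 0, 0, 0, 0, 0]}}

```text
time: 17.23
position: [0.4724, 0.3219, 0.1389]
orientation: [[-0.133, 0.991, -0.007], [0.991, 0.133, -0.001], [-0.001, -0.007, -1.0]]
contact_force: [-1.3, -0.4, -0.6]
grip_width: 1.0
gripper_force: 0.0
```

Run:
```python
from h import *
go([.479,.3198,.003],97.5)
snap('wrist','w6.png')
```

```text
t 17.23 pos [0.4724 0.3219 0.1389] yaw 97.66 q7 -46.8 w 1.0 F [-1.3 -0.4 -0.6] | shift [-0.0028  0.0072  0.1358] turn 0.003
```

View pics/w6.png

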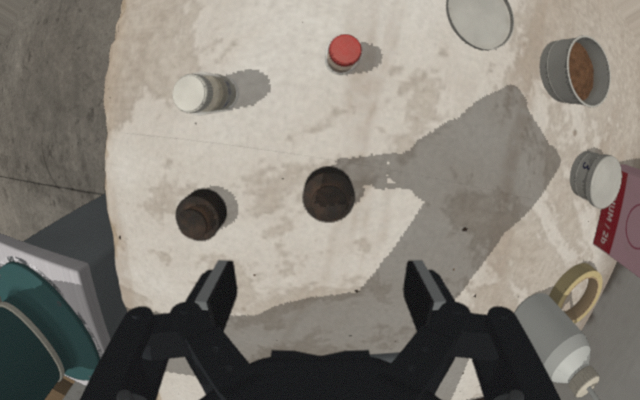

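Run:
```python
from h import *
for n,p,z in (('L1',(329,194),.025),('L1k',(331,204),.042),('L2',(201,214),.022),('vA',(345,48),.065),('vC',(190,93),.077)): print(n,at('wrist',*p,z).round(4))
a=at('wrist',329,194,.025);a[2]=.003;go(a,97.5)
```

```text
L1 [0.4815 0.3244 0.025 ]
L1k [0.4832 0.3213 0.042 ]
L2 [0.3639 0.2879 0.022 ]
vA [0.4753 0.4428 0.065 ]
vC [0.3727 0.4009 0.077 ]
t 17.28 pos [0.4745 0.3204 0.1411] yaw 97.57 q7 -46.6 w 0.998 F [ 0.2 -1.1  0. ] | shift [0.0032 0.0082 0.1381] turn 0.001
```

Emit:
{"op": "play_rows", "data": {"commands": [0.002, 0.007, 0.0197, 0, 0, 0, 0, 0.0197, 0, 0, 0, 0, 0.0197, 0, 0, 0, 0, 0.0197, 0, 0, 0, 0, 0.0197, 0, 0, 0, 0, 0.0197, 0, 0, 0, 0, 0.0197, 0, 0, 0, 0, 0, 0, 0, 0, 0, 0, 0, 1, 0, 0, 0, 0, 1, 0, 0, 0, 0, 1, 0, 0, 0, 0, 1]}}

```text
time: 18.28
position: [0.4847, 0.3222, 0.008]
orientation: [[-0.127, 0.992, 0.001], [0.992, 0.127, 0.0], [0.0, 0.001, -1.0]]
contact_force: [-7.9, -4.7, 15.7]
grip_width: 0.514
gripper_force: 58.7
```

Emit:
{"op": "play_rows", "data": {"commands": [0, 0, 0, 0, 1, 0, 0, 0, 0, 1, 0, 0, -0.01, 0, 1, 0, 0, -0.02, 0, 1, 0, 0, -0.03, 0, 1, 0, 0, -0.03, 0, 1, 0, 0, -0.03, 0, 1, 0, 0, -0.03, 0, 1, 0, 0, -0.03, 0, 1, 0, 0, -0.03, 0, 1, 0, 0, 0, 0, 1, 0, 0, 0, 0, 1]}}

```text
time: 19.28
position: [0.4847, 0.3221, 0.2183]
orientation: [[-0.127, 0.992, 0.003], [0.992, 0.127, 0.001], [0.001, 0.003, -1.0]]
contact_force: [0.1, -0.6, -6.0]
grip_width: 0.506
gripper_force: 63.4
```

```bash
cat >> h.py <<'E'
PC=np.array([.5665,.0285]);TH=np.radians(7.5)
def pan(x,y,z):
    return [PC[0]+x*np.cos(TH)-y*np.sin(TH),PC[1]+x*np.sin(TH)+y*np.cos(TH),z]
E
python3 - <<'E'
from h import *
go(pan(0,.055,.21),97.5)
E
```

```text
t 19.28 pos [0.4847 0.3221 0.2183] yaw 97.32 q7 -43.5 w 0.506 F [ 0.1 -0.6 -6. ] | shift [-0.2466  0.0435  0.0083] turn -0.003
```

Emit:
{"op": "play_rows", "data": {"commands": [-0.0225, 0.004, 0, 0, 1, -0.0225, 0.004, 0, 0, 1, -0.0225, 0.004, 0, 0, 1, -0.0225, 0.004, 0, 0, 1, -0.0225, 0.004, 0, 0, 1, -0.0225, 0.004, 0, 0, 1, -0.0225, 0.004, 0, 0, 1, -0.0225, 0.004, 0, 0, 1, -0.0225, 0.004, 0, 0, 1, -0.0225, 0.004, 0, 0, 1, -0.0216, 0.0035, 0, 0, 1, 0, 0, 0, 0, 1]}}

```text
time: 20.28
position: [0.5593, 0.0778, 0.2148]
orientation: [[-0.122, 0.992, -0.002], [0.992, 0.122, -0.002], [-0.002, -0.002, -1.0]]
contact_force: [0.3, -1.5, -5.0]
grip_width: 0.508
gripper_force: 63.4
```

Emit:
{"op": "play_rows", "data": {"commands": [0, 0, 0.01, 0, 1, 0, 0, 0.01, 0, 1, 0, 0, 0.01, 0, 1, 0, 0, 0.008, 0, 1, 0, 0, 0.005, 0, 1, 0, 0, 0.003, 0, 1, 0, 0, 0, 0, 1, 0, 0, 0, 0, 1, 0, 0, 0, 0, 1]}}

```text
time: 21.03
position: [0.5591, 0.0831, 0.1708]
orientation: [[-0.128, 0.992, 0.001], [0.992, 0.128, 0.0], [0.0, 0.001, -1.0]]
contact_force: [0.7, 1.0, -4.7]
grip_width: 0.51
gripper_force: 63.3
```

Run:
```python
from h import *
go(pan(0,.055,.17),97.5)
```

```text
t 21.03 pos [0.5591 0.0831 0.1708] yaw 97.34 q7 -18.1 w 0.51 F [ 0.7  1.  -4.7] | shift [-0.0001  0.0002  0.0008] turn -0.003
```

Emit:
{"op": "play_rows", "data": {"commands": [0, 0, 0.001, 0, 1, 0, 0, 0, 0, 1, 0, 0, 0, 0, 0.3, 0, 0, 0, 0, 0.2, 0, 0, 0, 0, 0.1, 0, 0, 0, 0, 0, 0, 0, 0, 0, 0, 0, 0, 0, 0, 0, 0, 0, -0.02, 0, 0, 0, 0, -0.03, 0, 0, 0, 0, -0.03, 0, 0, 0, 0, 0, 0, 0]}}

```text
time: 22.03
position: [0.5608, 0.0837, 0.2547]
orientation: [[-0.128, 0.992, 0.007], [0.992, 0.128, 0.001], [-0.0, 0.007, -1.0]]
contact_force: [1.4, -0.3, 1.1]
grip_width: 1.001
gripper_force: 0.0
```

Run:
```python
from h import *
go([.366,.288,.15],97.5)
snap('wrist','w7.png')
snap('scene','s2.png',(180,120,460,310),2.5)
```

```text
t 22.03 pos [0.5608 0.0837 0.2547] yaw 97.35 q7 -15.0 w 1.001 F [ 1.4 -0.3  1.1] | shift [ 0.2275 -0.1678  0.1035] turn -0.003
```

View pics/s2.png

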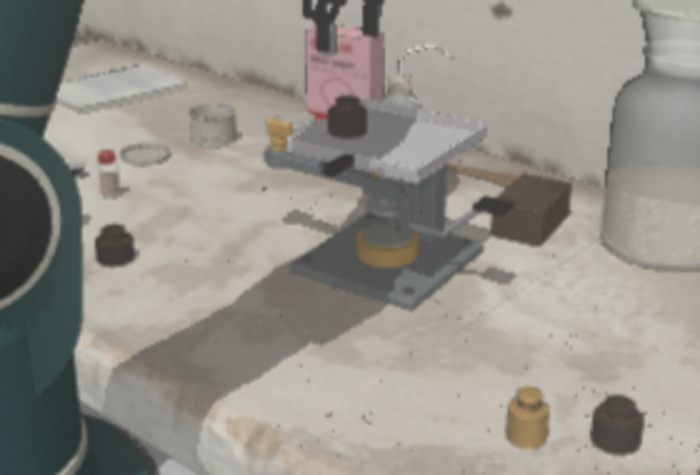

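```bash
cat >> h.py <<'E'
def find(im,X,brass=False,r=25,n='top'):
    u,v=proj(n,X);u,v=int(u),int(v);w=im[max(v-r,0):v+r,max(u-r,0):u+r].astype(int)
    m=((w[...,0]-w[...,2]>45)) if brass else (w.max(2)<62)
    N,L,S,C=cv2.connectedComponentsWithStats(m.astype(np.uint8))
    out=[]
    for i in range(1,N):
        if S[i,4]>40:
            p=C[i]+[max(u-r,0),max(v-r,0)]
            out.append((int(S[i,4]),p.round(1),S[i,2:4].tolist(),at(n,*p,X[2]).round(4)))
    return out
E
python3 - <<'E'
from h import *
im0=cv2.imread('pics/top0.png')[:,:,::-1];im=env.grab_frame('top');cv2.imwrite('pics/top1.png',im[:,:,::-1])
for X,b in(([.482,.322,.022],0),([.366,.288,.022],0),([.447,-.31,.022],0),([.385,-.275,.027],1)):
    print(X);print('  0',find(im0,X,b));print('  1',find(im,X,b))
E
```

```text
[0.482, 0.322, 0.022]
  0 [(194, array([225.8, 220.2]), [16, 16], array([0.4777, 0.3214, 0.022 ]))]
  1 []
[0.366, 0.288, 0.022]
  0 [(197, array([236.8, 259.3]), [16, 16], array([0.3585, 0.2846, 0.022 ]))]
  1 [(187, array([236.7, 259.4]), [16, 16], array([0.3584, 0.2847, 0.022 ]))]
[0.447, -0.31, 0.022]
  0 [(219, array([438.6, 229.4]), [18, 16], array([ 0.4438, -0.3232,  0.022 ]))]
  1 [(192, array([447.4, 232.9]), [16, 15], array([ 0.4327, -0.349 ,  0.022 ]))]
[0.385, -0.275, 0.027]
  0 []
  1 [(117, array([428.5, 249.4]), [12, 12], array([ 0.3828, -0.288 ,  0.027 ]))]
```

Emit:
{"op": "play_rows", "data": {"commands": [0.0227, -0.0171, 0, 0, 0, 0.0227, -0.0171, 0, 0, 0, 0.0227, -0.0171, 0, 0, 0, 0.0227, -0.0171, 0, 0, 0, 0.0227, -0.0171, 0, 0, 0, 0.0227, -0.0171, 0, 0, 0, 0.0227, -0.0171, 0.01, 0, 0, 0.0227, -0.0171, 0.02, 0, 0, 0.0227, -0.0171, 0.03, 0, 0, 0.0226, -0.0169, 0.03, 0, 0, 0, 0, 0.02, 0, 0, 0, 0, 0, 0, 0]}}

```text
time: 23.18
position: [0.3576, 0.2856, 0.1356]
orientation: [[-0.131, 0.991, -0.006], [0.991, 0.131, -0.003], [-0.002, -0.006, -1.0]]
contact_force: [-0.1, -1.8, -0.2]
grip_width: 1.001
gripper_force: 0.0
```

Run:
```python
from h import *
go([.363,.287,.005],97.5)
im=env.grab_frame('wrist');print(find(im,[.363,.287,.025],r=45,n='wrist'),find(im,[.363,.287,.025],r=45,n='wrist')and proj('wrist',[.363,.287,.025]))
```

```text
t 23.18 pos [0.3576 0.2856 0.1356] yaw 97.51 q7 -50.7 w 1.001 F [-0.1 -1.8 -0.2] | shift [0.001  0.0063 0.1306] turn 0.0
[(1263, array([327.6, 188.4]), [50, 43], array([0.3641, 0.2954, 0.025 ]))] (np.float64(324.97985531462757), np.float64(197.51199028255715))
```

Emit:
{"op": "play_rows", "data": {"commands": [0.004, 0.004, 0.019, 0, 0, 0, 0, 0.019, 0, 0, 0, 0, 0.019, 0, 0, 0, 0, 0.019, 0, 0, 0, 0, 0.019, 0, 0, 0, 0, 0.019, 0, 0, 0, 0, 0.018, 0, 0, 0, 0, 0, 0, 0, 0, 0, 0, 0, 1, 0, 0, 0, 0, 1, 0, 0, 0, 0, 1, 0, 0, 0, 0, 1]}}

```text
time: 24.23
position: [0.3645, 0.2908, 0.0088]
orientation: [[-0.127, 0.992, 0.001], [0.992, 0.127, 0.0], [0.0, 0.001, -1.0]]
contact_force: [-8.7, -6.2, 31.1]
grip_width: 0.511
gripper_force: 56.6
```

Emit:
{"op": "play_rows", "data": {"commands": [0, 0, 0, 0, 1, 0, 0, 0, 0, 1, 0, 0, -0.01, 0, 1, 0, 0, -0.02, 0, 1, 0, 0, -0.03, 0, 1, 0, 0, -0.03, 0, 1, 0, 0, -0.03, 0, 1, 0, 0, -0.03, 0, 1, 0, 0, -0.03, 0, 1, 0, 0, -0.04, 0, 1, 0, 0, -0.03, 0, 1, 0, 0, 0, 0, 1]}}

```text
time: 25.23
position: [0.3652, 0.2922, 0.2633]
orientation: [[-0.128, 0.992, 0.007], [0.992, 0.128, 0.003], [0.002, 0.008, -1.0]]
contact_force: [1.6, 1.1, -4.3]
grip_width: 0.503
gripper_force: 63.9
```

Run:
```python
from h import *
go(pan(-.055,0,.17),7.5)
go(pan(0,-.055,.17),97.5)
```

```text
t 25.23 pos [0.3652 0.2922 0.2633] yaw 97.36 q7 -42.1 w 0.503 F [ 1.6  1.1 -4.3] | shift [-0.2876  0.1102  0.0935] turn 1.568
t 25.23 pos [0.3652 0.2922 0.2633] yaw 97.36 q7 -42.1 w 0.503 F [ 1.6  1.1 -4.3] | shift [-0.3425  0.1653  0.0938] turn -0.002
```

Emit:
{"op": "play_rows", "data": {"commands": [-0.0245, 0.0118, 0, 0, 1, -0.0245, 0.0118, 0, 0, 1, -0.0245, 0.0118, 0, 0, 1, -0.0245, 0.0118, 0, 0, 1, -0.0245, 0.0118, 0, 0, 1, -0.0245, 0.0118, 0, 0, 1, -0.0245, 0.0118, 0, 0, 1, -0.0245, 0.0118, 0, 0, 1, -0.0245, 0.0118, 0, 0, 1, -0.0245, 0.0118, 0, 0, 1, -0.0245, 0.0118, 0, 0, 1, -0.0245, 0.0118, 0, 0, 1]}}

```text
time: 26.23
position: [0.542, 0.0159, 0.2572]
orientation: [[-0.128, 0.992, -0.001], [0.992, 0.128, 0.0], [0.0, -0.001, -1.0]]
contact_force: [1.3, 0.7, -5.4]
grip_width: 0.507
gripper_force: 63.8
```

Emit:
{"op": "play_rows", "data": {"commands": [-0.0245, 0.0118, 0, 0, 1, -0.024, 0.0118, 0, 0, 1, 0, 0, 0, 0, 1, 0, 0, 0.02, 0, 1, 0, 0, 0.02, 0, 1, 0, 0, 0.02, 0, 1, 0, 0, 0.01, 0, 1, 0, 0, 0.01, 0, 1, 0, 0, 0.005, 0, 1, 0, 0, 0, 0, 1, 0, 0, 0, 0, 1, 0, 0, 0, 0, 1]}}

```text
time: 27.23
position: [0.5722, -0.026, 0.174]
orientation: [[-0.129, 0.992, 0.002], [0.992, 0.129, 0.002], [0.001, 0.002, -1.0]]
contact_force: [-3.8, 9.3, 9.6]
grip_width: 0.504
gripper_force: 69.7
```

Run:
```python
from h import *
go(pan(0,-.055,.17),97.5)
```

```text
t 27.23 pos [ 0.5722 -0.026   0.174 ] yaw 97.44 q7 -5.5 w 0.504 F [-3.8  9.3  9.6] | shift [-0.0002  0.0015  0.004 ] turn -0.001
```

Emit:
{"op": "play_rows", "data": {"commands": [0, 0, -0.012, 0, 1, 0.007, 0, 0, 0, 1, 0, 0, 0, 0, 1, 0, 0, 0, 0, 1, 0, 0, 0.006, 0, 1, 0, 0, 0.003, 0, 1, 0, 0, 0, 0, 1, 0, 0, 0, 0, 1]}}

```text
time: 27.9
position: [0.5704, -0.0211, 0.1748]
orientation: [[-0.128, 0.992, -0.001], [0.992, 0.128, 0.0], [0.0, -0.001, -1.0]]
contact_force: [-0.0, 0.5, -4.8]
grip_width: 0.505
gripper_force: 68.1
```

Run:
```python
from h import *
go(pan(0,-.05,.17),97.5)
snap('scene','s3.png',(270,120,430,240),4)
```

```text
t 27.9 pos [ 0.5704 -0.0211  0.1748] yaw 97.33 q7 -6.2 w 0.505 F [-0.   0.5 -4.8] | shift [-0.0003  0.0026  0.0048] turn -0.003
```

View pics/s3.png

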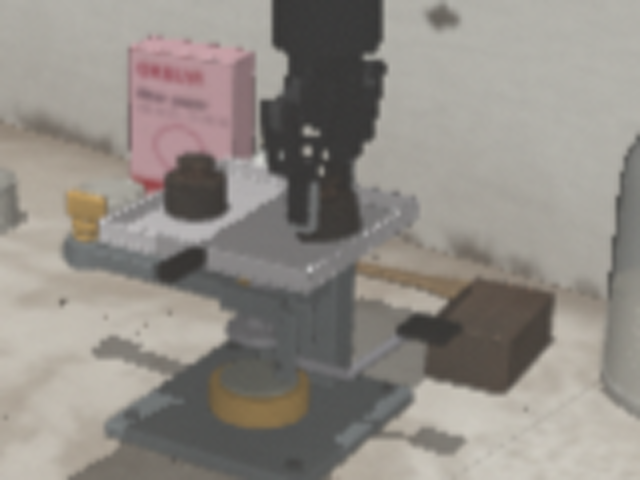

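Emit:
{"op": "play_rows", "data": {"commands": [0, 0, 0.002, 0, 1, 0, 0, 0.001, 0, 1, 0, 0, 0, 0, 1, 0, 0, 0, 0, 1]}}

```text
time: 28.28
position: [0.5707, -0.021, 0.1724]
orientation: [[-0.128, 0.992, -0.0], [0.992, 0.128, 0.0], [0.0, -0.0, -1.0]]
contact_force: [-0.5, 0.1, -4.7]
grip_width: 0.509
gripper_force: 68.1
```

Emit:
{"op": "play_rows", "data": {"commands": [0, 0, 0.001, 0, 1, 0, 0, 0.001, 0, 1, 0, 0, 0, 0, 1, 0, 0, 0, 0, 1]}}

```text
time: 28.62
position: [0.5709, -0.0214, 0.171]
orientation: [[-0.127, 0.992, 0.001], [0.992, 0.127, -0.001], [-0.001, 0.0, -1.0]]
contact_force: [-2.9, -3.1, 5.5]
grip_width: 0.505
gripper_force: 69.4
```

Contact with the floor. Release slowly and check.

Emit:
{"op": "play_rows", "data": {"commands": [0, 0, 0, 0, 0.45, 0, 0, 0, 0, 0.4, 0, 0, 0, 0, 0.3, 0, 0, 0, 0, 0.2, 0, 0, 0, 0, 0.1, 0, 0, 0, 0, 0, 0, 0, 0, 0, 0, 0, 0, -0.02, 0, 0, 0, 0, -0.03, 0, 0, 0, 0, -0.03, 0, 0, 0, 0, -0.03, 0, 0, 0, 0, 0, 0, 0, 0, 0, 0, 0, 0]}}

```text
schema error: expected 1 to 12 rows
```

Run:
```python
from h import *
go([.39,-.286,.15],0)
im=env.grab_frame('top')
for X,b in(([.433,-.347,.022],0),([.385,-.287,.027],1),(pan(0,.055,.187),0),(pan(0,-.05,.187),0)):
    print(X,find(im,X,b))
print(env.get_state()['q'].round(1))
a=im[130:240,240:400];b=env.grab_frame('scene')[130:230,280:410]
h=500
cv2.imwrite('pics/m1.png',np.vstack([cv2.resize(a,(480,330)),cv2.resize(b,(480,369))[:270]])[:,:,::-1])
```

```text
t 28.62 pos [ 0.5709 -0.0214  0.171 ] yaw 97.31 q7 -6.4 w 0.505 F [-2.9 -3.1  5.5] | shift [-0.2394 -0.2131  0.021 ] turn -1.443
[0.433, -0.347, 0.022] [(192, array([447.5, 232.9]), [16, 15], array([ 0.4328, -0.3492,  0.022 ])), (50, array([422.6, 251.1]), [6, 15], array([ 0.3785, -0.271 ,  0.022 ]))]
[0.385, -0.287, 0.027] [(101, array([429.3, 249.2]), [11, 12], array([ 0.3834, -0.2904,  0.027 ]))]
[np.float64(0.5593210594278971), np.float64(0.08302946737555958), 0.187] [(222, array([301.8, 180.6]), [16, 18], array([0.5549, 0.0846, 0.187 ]))]
[np.float64(0.5730263096110025), np.float64(-0.02107224306869052), 0.187] [(1640, array([347.2, 170.4]), [47, 50], array([ 0.5831, -0.0407,  0.187 ]))]
[ 23.3  25.1 -30.8 102.8  15.2  56.2  -6.4]
```

View pics/m1.png

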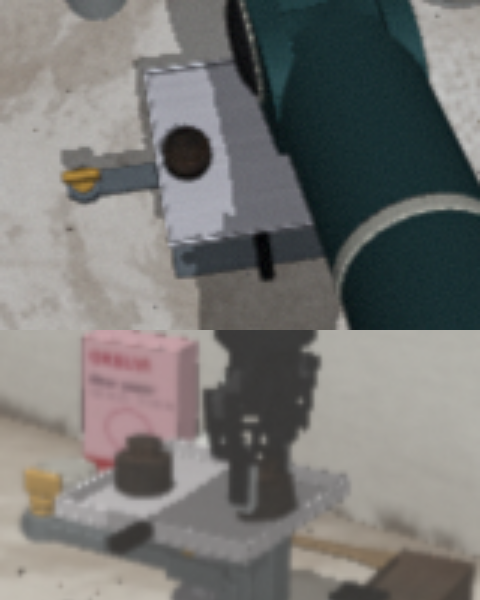

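The release had one row too many and was refused, so this picture still shows the second iron gripped on the pan floor.

Emit:
{"op": "play_rows", "data": {"commands": [0, 0, 0, 0, 0.45, 0, 0, 0, 0, 0.4, 0, 0, 0, 0, 0.3, 0, 0, 0, 0, 0.2, 0, 0, 0, 0, 0.1, 0, 0, 0, 0, 0, 0, 0, 0, 0, 0, 0, 0, -0.02, 0, 0, 0, 0, -0.03, 0, 0, 0, 0, -0.03, 0, 0, 0, 0, -0.03, 0, 0, 0, 0, 0, 0, 0]}}

```text
time: 29.72
position: [0.5726, -0.0206, 0.286]
orientation: [[-0.128, 0.992, 0.007], [0.992, 0.128, -0.001], [-0.002, 0.007, -1.0]]
contact_force: [-0.0, -0.2, 0.8]
grip_width: 1.0
gripper_force: 0.0
```

Run:
```python
from h import *
go([.39,-.286,.26],7.5)
im=env.grab_frame('wrist');np.save('w8.npy',im)
for z in(.171,.182,.203):
  for X in(pan(0,.055,z),pan(0,-.05,z)): print(find(im,X,r=50,n='wrist'))
```

```text
t 29.72 pos [ 0.5726 -0.0206  0.286 ] yaw 97.34 q7 -2.7 w 1.0 F [-0.  -0.2  0.8] | shift [-0.2398 -0.2152  0.0248] turn 1.568
[(514, array([334.6,  74.3]), [30, 38], array([0.5707, 0.085 , 0.171 ]))]
[(2152, array([316.2, 207.9]), [52, 55], array([ 0.5703, -0.0296,  0.171 ])), (290, array([322., 243.]), [27, 12], array([ 0.5798, -0.0629,  0.171 ]))]
[(514, array([334.6,  74.3]), [30, 38], array([0.5703, 0.0841, 0.182 ]))]
[(2152, array([316.2, 207.9]), [52, 55], array([ 0.5699, -0.0256,  0.182 ])), (394, array([322.1, 245. ]), [27, 16], array([ 0.5793, -0.0594,  0.182 ]))]
[(514, array([334.6,  74.3]), [30, 38], array([0.5694, 0.0822, 0.203 ]))]
[(2152, array([316.2, 207.9]), [52, 55], array([ 0.569, -0.018,  0.203])), (628, array([322.3, 249.5]), [27, 25], array([ 0.5784, -0.0529,  0.203 ]))]
```

Emit:
{"op": "play_rows", "data": {"commands": [0, 0, 0, -0.1106, 0, 0, 0, 0, -0.1106, 0, 0, 0, 0, -0.1106, 0, 0, 0, 0, -0.1106, 0, 0, 0, 0, -0.1106, 0, -0.0083, -0.0284, 0, 0, 0, -0.0083, -0.0284, 0, 0, 0, -0.0083, -0.0284, 0, 0, 0, -0.0083, -0.0284, 0, 0, 0, -0.0083, -0.0284, 0, 0, 0, -0.0083, -0.0284, 0, 0, 0, -0.0083, -0.0284, 0.01, 0, 0]}}

```text
time: 30.77
position: [0.4521, -0.1925, 0.2708]
orientation: [[-0.629, 0.777, 0.001], [0.777, 0.629, -0.001], [-0.001, 0.0, -1.0]]
contact_force: [0.9, -0.2, 0.2]
grip_width: 0.997
gripper_force: 0.0
```

Emit:
{"op": "play_rows", "data": {"commands": [-0.0083, -0.0284, 0.02, 0, 0, -0.0083, -0.0284, 0.02, 0, 0, -0.0083, -0.0284, 0.02, 0, 0, -0.0083, -0.0284, 0.03, 0, 0, 0, 0, 0.03, 0, 0, 0, 0, 0, 0, 0, 0, 0, 0, 0, 0, 0, 0, 0, 0, 0]}}

```text
time: 31.43
position: [0.3866, -0.2878, 0.1518]
orientation: [[-0.631, 0.776, 0.001], [0.776, 0.631, -0.0], [-0.0, 0.001, -1.0]]
contact_force: [1.3, -0.3, 0.6]
grip_width: 1.001
gripper_force: 0.0
```

Run:
```python
from h import *
go([.387,-.288,.008],129)
im=env.grab_frame('wrist');np.save('w9.npy',im)
print(proj('wrist',[.387,-.288,.03]))
print(find(im,[.387,-.288,.03],True,r=60,n='wrist'))
print(find(im,[.437,-.350,.025],False,r=60,n='wrist'))
t=env.grab_frame('top')
print(find(t,[.385,-.289,.027],True))
print(find(t,[.433,-.349,.022]))
```

```text
t 31.43 pos [ 0.3866 -0.2878  0.1518] yaw 129.1 q7 62.6 w 1.001 F [ 1.3 -0.3  0.6] | shift [-3.000e-04  1.000e-04  1.438e-01] turn 0.002
(np.float64(319.3477599977352), np.float64(195.0207270650905))
[(1463, array([317.1, 190. ]), [42, 47], array([ 0.3825, -0.2856,  0.03  ]))]
[(1202, array([318.3, 260. ]), [42, 44], array([ 0.4299, -0.3425,  0.025 ]))]
[(113, array([428.6, 249.5]), [12, 12], array([ 0.3824, -0.288 ,  0.027 ]))]
[(1740, array([452.3, 231.2]), [50, 50], array([ 0.4379, -0.364 ,  0.022 ]))]
```

Emit:
{"op": "play_rows", "data": {"commands": [0.002, -0.001, 0.02, 0, 0, 0, 0, 0.021, 0, 0, 0, 0, 0.021, 0, 0, 0, 0, 0.021, 0, 0, 0, 0, 0.02, 0, 0, 0, 0, 0.02, 0, 0, 0, 0, 0.02, 0, 0, 0, 0, 0, 0, 0, 0, 0, 0, 0, 1, 0, 0, 0, 0, 1, 0, 0, 0, 0, 1, 0, 0, 0, 0, 1]}}

```text
time: 32.53
position: [0.3842, -0.2879, 0.0089]
orientation: [[-0.63, 0.777, 0.001], [0.777, 0.63, -0.001], [-0.002, 0.0, -1.0]]
contact_force: [-0.6, -0.3, 0.1]
grip_width: 0.458
gripper_force: 0.0
```

Emit:
{"op": "play_rows", "data": {"commands": [0, 0, 0, 0, 1, 0, 0, 0, 0, 1, 0, 0, -0.01, 0, 1, 0, 0, -0.02, 0, 1, 0, 0, -0.03, 0, 1, 0, 0, -0.04, 0, 1, 0, 0, -0.04, 0, 1, 0, 0, -0.04, 0, 1, 0, 0, -0.04, 0, 1, 0, 0, -0.04, 0, 1, 0, 0, 0, 0, 1, 0, 0, 0, 0, 1]}}

```text
time: 33.53
position: [0.3839, -0.2877, 0.2697]
orientation: [[-0.629, 0.777, 0.002], [0.777, 0.629, -0.003], [-0.004, -0.0, -1.0]]
contact_force: [0.6, 0.1, -5.8]
grip_width: 0.418
gripper_force: 61.9
```

Run:
```python
from h import *
go(pan(.052,.002,.17),187.5)
```

```text
t 33.53 pos [ 0.3839 -0.2877  0.2697] yaw 129.01 q7 67.9 w 0.418 F [ 0.6  0.1 -5.8] | shift [0.1056 0.3863 0.0993] turn -1.021
```

Emit:
{"op": "play_rows", "data": {"commands": [0.0075, 0.0276, 0, 0, 1, 0.0075, 0.0276, 0, 0, 1, 0.0075, 0.0276, 0, 0, 1, 0.0075, 0.0276, 0, 0, 1, 0.0075, 0.0276, 0, 0, 1, 0.0075, 0.0276, 0, 0, 1, 0.0075, 0.0276, 0, 0, 1, 0.0075, 0.0276, 0, 0, 1, 0.0075, 0.0276, 0, 0, 1, 0.0075, 0.0276, 0, 0, 1, 0.0075, 0.0276, 0, 0, 1, 0.0075, 0.0276, 0, 0, 1]}}

```text
time: 34.53
position: [0.5839, -0.0077, 0.2658]
orientation: [[-0.63, 0.777, -0.003], [0.777, 0.63, 0.0], [0.002, -0.002, -1.0]]
contact_force: [-0.4, -1.3, -4.7]
grip_width: 0.417
gripper_force: 62.0
```

Emit:
{"op": "play_rows", "data": {"commands": [0.0075, 0.0276, 0, 0, 1, 0.0081, 0.0275, 0, 0, 1, 0, 0, 0, -0.1134, 1, 0, 0, 0, -0.1134, 1, 0, 0, 0, -0.1134, 1, 0, 0, 0, -0.1134, 1, 0, 0, 0, -0.1134, 1, 0, 0, 0, -0.1134, 1, 0, 0, 0, -0.1134, 1, 0, 0, 0, -0.1134, 1, 0, 0, 0, -0.1134, 1, 0, 0, 0, 0, 1]}}

```text
time: 35.53
position: [0.6163, 0.0377, 0.2658]
orientation: [[-0.991, -0.137, -0.003], [-0.137, 0.991, 0.001], [0.003, 0.001, -1.0]]
contact_force: [-0.1, -0.2, -4.5]
grip_width: 0.417
gripper_force: 62.2
```

Run:
```python
from h import *
go(pan(.052,.002,.17),187.5)
```

```text
t 35.53 pos [0.6163 0.0377 0.2658] yaw -172.14 q7 72.6 w 0.417 F [-0.1 -0.2 -4.5] | shift [-0.0017 -0.0007  0.0958] turn 0.006
```

Emit:
{"op": "play_rows", "data": {"commands": [-0.001, -0.0005, 0.02, 0, 1, 0, 0, 0.02, 0, 1, 0, 0, 0.02, 0, 1, 0, 0, 0.015, 0, 1, 0, 0, 0.01, 0, 1, 0, 0, 0.005, 0, 1, 0, 0, 0.002, 0, 1, 0, 0, 0.001, 0, 1, 0, 0, 0, 0, 1, 0, 0, 0, 0, 1]}}

```text
time: 36.37
position: [0.6186, 0.0375, 0.1754]
orientation: [[-0.992, -0.13, 0.001], [-0.13, 0.992, 0.0], [-0.001, -0.0, -1.0]]
contact_force: [-0.5, -0.6, -5.5]
grip_width: 0.415
gripper_force: 62.2
```

Emit:
{"op": "play_rows", "data": {"commands": [0, 0, 0.001, 0, 1, 0, 0, 0, 0, 1, 0, 0, 0, 0, 1]}}

```text
time: 36.62
position: [0.6184, 0.0374, 0.1739]
orientation: [[-0.991, -0.13, 0.0], [-0.13, 0.991, 0.0], [-0.0, -0.0, -1.0]]
contact_force: [-0.9, 0.1, -4.1]
grip_width: 0.419
gripper_force: 62.2
```

Emit:
{"op": "play_rows", "data": {"commands": [0, 0, 0.002, 0, 1, 0, 0, 0.001, 0, 1, 0, 0, 0, 0, 1, 0, 0, 0, 0, 1]}}

```text
time: 36.95
position: [0.6182, 0.0374, 0.1706]
orientation: [[-0.991, -0.13, -0.0], [-0.13, 0.991, 0.0], [0.0, 0.0, -1.0]]
contact_force: [-1.1, -0.3, -4.9]
grip_width: 0.417
gripper_force: 62.2
```

Emit:
{"op": "play_rows", "data": {"commands": [0, 0, 0, 0, 0.55, 0, 0, 0, 0, 0.45, 0, 0, 0, 0, 0.3, 0, 0, 0, 0, 0.2, 0, 0, 0, 0, 0.1, 0, 0, 0, 0, 0, 0, 0, 0, 0, 0, 0, 0, -0.02, 0, 0, 0, 0, -0.03, 0, 0, 0, 0, -0.03, 0, 0, 0, 0, -0.03, 0, 0, 0, 0, 0, 0, 0]}}

```text
time: 37.95
position: [0.62, 0.0384, 0.2864]
orientation: [[-0.991, -0.131, 0.007], [-0.131, 0.991, 0.0], [-0.007, -0.0, -1.0]]
contact_force: [-0.2, 1.3, 0.4]
grip_width: 1.002
gripper_force: 0.0
```

Run:
```python
from h import *
go([.434,-.348,.28],129)
```

```text
t 37.95 pos [0.62   0.0384 0.2864] yaw -172.49 q7 72.8 w 1.002 F [-0.2  1.3  0.4] | shift [ 0.2349 -0.3587  0.0049] turn 1.021
```

Emit:
{"op": "play_rows", "data": {"commands": [0.0168, -0.0256, 0, 0, 0, 0.0168, -0.0256, 0, 0, 0, 0.0168, -0.0256, 0, 0, 0, 0.0168, -0.0256, 0, 0, 0, 0.0168, -0.0256, 0, 0, 0, 0.0168, -0.0256, 0, 0, 0, 0.0168, -0.0256, 0, 0, 0, 0.0168, -0.0256, 0, 0, 0, 0.0168, -0.0256, 0, 0, 0, 0.0168, -0.0256, 0, 0, 0, 0.0168, -0.0256, 0, 0, 0, 0.0168, -0.0256, 0, 0, 0]}}

```text
time: 38.95
position: [0.4576, -0.2947, 0.2807]
orientation: [[-0.991, -0.13, 0.0], [-0.13, 0.991, -0.0], [0.0, -0.0, -1.0]]
contact_force: [0.6, 0.1, -0.7]
grip_width: 1.006
gripper_force: 0.0
```

Emit:
{"op": "play_rows", "data": {"commands": [0.0168, -0.0256, 0.02, 0, 0, 0.0165, -0.0259, 0.03, 0, 0, 0, 0, 0.03, 0.1134, 0, 0, 0, 0.03, 0.1134, 0, 0, 0, 0.02, 0.1134, 0, 0, 0, 0, 0.1134, 0, 0, 0, 0, 0.1134, 0, 0, 0, 0, 0.1134, 0, 0, 0, 0, 0.1134, 0, 0, 0, 0, 0.1134, 0, 0, 0, 0, 0.1134, 0, 0, 0, 0, 0, 0]}}

```text
time: 39.95
position: [0.4327, -0.3479, 0.1516]
orientation: [[-0.625, 0.78, -0.0], [0.78, 0.625, -0.0], [-0.0, -0.0, -1.0]]
contact_force: [-1.0, 0.4, 0.0]
grip_width: 1.0
gripper_force: 0.0
```

Run:
```python
from h import *
go([.434,-.348,.009],129)
im=env.grab_frame('wrist')
print(find(im,[.434,-.348,.025],False,r=45,n='wrist'),proj('wrist',[.434,-.348,.025]))
go([.434,-.348,.009],129)
```

```text
t 39.95 pos [ 0.4327 -0.3479  0.1516] yaw 128.7 q7 60.2 w 1.0 F [-1.   0.4  0. ] | shift [-0.0009  0.001   0.1426] turn -0.005
[(1352, array([321.7, 192.2]), [48, 51], array([ 0.4335, -0.3454,  0.025 ]))] (np.float64(320.32737938866154), np.float64(194.6127151125406))
t 40.0 pos [ 0.4327 -0.3479  0.1516] yaw 129.13 q7 60.6 w 0.999 F [ 0.3  0.  -0.3] | shift [-0.0009  0.001   0.1426] turn 0.002
```

Well aligned, so I'll pick it up.

Emit:
{"op": "play_rows", "data": {"commands": [0.001, 0.001, 0.02, 0, 0, 0, 0, 0.021, 0, 0, 0, 0, 0.021, 0, 0, 0, 0, 0.021, 0, 0, 0, 0, 0.02, 0, 0, 0, 0, 0.02, 0, 0, 0, 0, 0.02, 0, 0, 0, 0, 0, 0, 0, 0, 0, 0, 0, 1, 0, 0, 0, 0, 1, 0, 0, 0, 0, 1, 0, 0, 0, 0, 1]}}

```text
time: 41.0
position: [0.4331, -0.3473, 0.0102]
orientation: [[-0.63, 0.777, 0.001], [0.777, 0.63, -0.002], [-0.002, -0.0, -1.0]]
contact_force: [-7.0, 3.2, 18.8]
grip_width: 0.509
gripper_force: 58.3
```

Emit:
{"op": "play_rows", "data": {"commands": [0, 0, 0, 0, 1, 0, 0, 0, 0, 1, 0, 0, -0.01, 0, 1, 0, 0, -0.02, 0, 1, 0, 0, -0.03, 0, 1, 0, 0, -0.04, 0, 1, 0, 0, -0.04, 0, 1, 0, 0, -0.04, 0, 1, 0, 0, -0.04, 0, 1, 0, 0, -0.04, 0, 1, 0, 0, 0, 0, 1, 0, 0, 0, 0, 1]}}

```text
time: 42.0
position: [0.4332, -0.3468, 0.2711]
orientation: [[-0.63, 0.777, 0.003], [0.777, 0.63, -0.003], [-0.004, -0.0, -1.0]]
contact_force: [-0.0, 0.3, -5.9]
grip_width: 0.502
gripper_force: 63.1
```

Run:
```python
from h import *
go(pan(-.054,.002,.17),187.5)
```

```text
t 42.0 pos [ 0.4332 -0.3468  0.2711] yaw 129.04 q7 64.9 w 0.502 F [-0.   0.3 -5.9] | shift [0.2378 0.295  0.1002] turn -1.02
```

Emit:
{"op": "play_rows", "data": {"commands": [0.0183, 0.0227, 0, 0, 1, 0.0183, 0.0227, 0, 0, 1, 0.0183, 0.0227, 0, 0, 1, 0.0183, 0.0227, 0, 0, 1, 0.0183, 0.0227, 0, 0, 1, 0.0183, 0.0227, 0, 0, 1, 0.0183, 0.0227, 0, 0, 1, 0.0183, 0.0227, 0, 0, 1, 0.0183, 0.0227, 0, 0, 1, 0.0183, 0.0227, 0, 0, 1, 0.0183, 0.0227, 0, 0, 1, 0.0183, 0.0227, 0, 0, 1]}}

```text
time: 43.0
position: [0.5052, -0.0031, 0.2675]
orientation: [[-0.63, 0.777, -0.002], [0.777, 0.63, 0.0], [0.001, -0.002, -1.0]]
contact_force: [0.7, -0.5, -5.3]
grip_width: 0.509
gripper_force: 63.1
```

Emit:
{"op": "play_rows", "data": {"commands": [0.0182, 0.0226, 0, 0, 1, 0, 0, 0, -0.1134, 1, 0, 0, 0, -0.1134, 1, 0, 0, 0, -0.1134, 1, 0, 0, 0, -0.1134, 1, 0, 0, 0, -0.1134, 1, 0, 0, 0, -0.1134, 1, 0, 0, 0, -0.1134, 1, 0, 0, 0, -0.1134, 1, 0, 0, 0, -0.1134, 1, 0, 0, 0, 0, 1]}}

```text
time: 43.92
position: [0.5113, 0.0238, 0.2675]
orientation: [[-0.991, -0.137, -0.002], [-0.137, 0.991, 0.0], [0.002, 0.001, -1.0]]
contact_force: [0.1, 0.6, -5.6]
grip_width: 0.507
gripper_force: 63.2
```

Run:
```python
from h import *
go(pan(-.054,.002,.175),187.5)
im=env.grab_frame('top')
for X,b in((pan(0,.055,.187),0),(pan(0,-.05,.187),0),(pan(.052,.002,.19),1)): print(find(im,X,b))
```

```text
t 43.92 pos [0.5113 0.0238 0.2675] yaw -172.13 q7 76.4 w 0.507 F [ 0.1  0.6 -5.6] | shift [-0.0015 -0.0006  0.0924] turn 0.006
[(1034, array([311.7, 174.9]), [35, 50], array([0.5709, 0.0571, 0.187 ]))]
[(2188, array([340.1, 173.9]), [50, 50], array([ 0.5731, -0.0208,  0.187 ]))]
[]
```

Emit:
{"op": "play_rows", "data": {"commands": [-0.001, 0, 0.02, 0, 1, 0, 0, 0.02, 0, 1, 0, 0, 0.02, 0, 1, 0, 0, 0.015, 0, 1, 0, 0, 0.01, 0, 1, 0, 0, 0.005, 0, 1, 0, 0, 0.002, 0, 1, 0, 0, 0, 0, 1, 0, 0, 0, 0, 1]}}

```text
time: 44.72
position: [0.5135, 0.0241, 0.1772]
orientation: [[-0.992, -0.13, 0.001], [-0.13, 0.992, -0.0], [-0.001, -0.0, -1.0]]
contact_force: [-0.9, -0.1, -4.2]
grip_width: 0.507
gripper_force: 63.2
```

Emit:
{"op": "play_rows", "data": {"commands": [0, 0, 0.002, 0, 1, 0, 0, 0.001, 0, 1, 0, 0, 0, 0, 1, 0, 0, 0, 0, 1]}}

```text
time: 45.05
position: [0.5133, 0.024, 0.1737]
orientation: [[-0.991, -0.13, 0.0], [-0.13, 0.991, 0.0], [-0.0, -0.0, -1.0]]
contact_force: [-0.3, -1.0, -4.8]
grip_width: 0.504
gripper_force: 63.2
```

Emit:
{"op": "play_rows", "data": {"commands": [0, 0, 0.002, 0, 1, 0, 0, 0, 0, 1, 0, 0, 0, 0, 1]}}

```text
time: 45.3
position: [0.5131, 0.024, 0.1715]
orientation: [[-0.991, -0.13, -0.0], [-0.13, 0.991, 0.0], [0.0, 0.0, -1.0]]
contact_force: [-0.9, -0.3, -5.0]
grip_width: 0.505
gripper_force: 63.2
```

Emit:
{"op": "play_rows", "data": {"commands": [0, 0, 0, 0, 0.45, 0, 0, 0, 0, 0.4, 0, 0, 0, 0, 0.3, 0, 0, 0, 0, 0.2, 0, 0, 0, 0, 0.1, 0, 0, 0, 0, 0, 0, 0, 0, 0, 0, 0, 0, -0.02, 0, 0, 0, 0, -0.03, 0, 0, 0, 0, -0.03, 0, 0, 0, 0, -0.03, 0, 0, 0, 0, 0, 0, 0]}}

```text
time: 46.3
position: [0.515, 0.0248, 0.2865]
orientation: [[-0.991, -0.131, 0.006], [-0.131, 0.991, -0.001], [-0.006, -0.001, -1.0]]
contact_force: [0.4, -0.2, -0.0]
grip_width: 1.0
gripper_force: 0.0
```

Run:
```python
from h import *
go([.5865,-.104,.2],187.5)
snap('scene','s4.png',(290,130,400,220),6)
im=env.grab_frame('wrist');cv2.imwrite('pics/w10.png',im[:,:,::-1])
a=cv2.imread('pics/s4.png');b=im[:,:,::-1][:,140:500]
cv2.imwrite('pics/m2.png',np.hstack([cv2.resize(a,(400,327)),cv2.resize(b,(392,436))[:327]]))
```

```text
t 46.3 pos [0.515  0.0248 0.2865] yaw -172.49 q7 76.8 w 1.0 F [ 0.4 -0.2 -0. ] | shift [-0.0536 -0.1369  0.087 ] turn 0.0
```

View pics/m2.png

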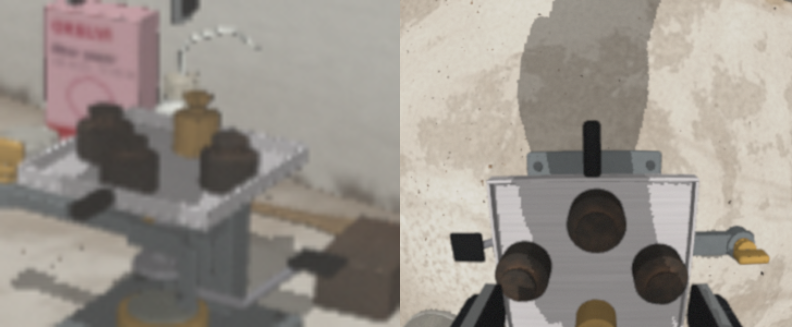

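All four weights look upright in the raised pan, and the wing lies across (frame y). Next is the pawl, with the fingers shut.

Emit:
{"op": "play_rows", "data": {"commands": [-0.0091, -0.0239, 0, 0, 1, -0.0091, -0.0239, 0, 0, 1, -0.0091, -0.0239, 0, 0, 1, -0.0091, -0.0239, 0, 0, 1, -0.0091, -0.0239, 0, 0, 1, -0.009, -0.0238, 0, 0, 1, 0, 0, 0, 0, 1, 0, 0, 0, 0, 1, 0, 0, 0, 0, 1, 0, 0, 0, 0, 1]}}

```text
time: 47.23
position: [0.5855, -0.1099, 0.2812]
orientation: [[-0.991, -0.132, -0.001], [-0.132, 0.991, 0.0], [0.001, 0.0, -1.0]]
contact_force: [-0.4, 1.1, 0.6]
grip_width: -0.001
gripper_force: 0.0
```

Run:
```python
from h import *
go([.5878,-.1102,.125],187.5)
im=env.grab_frame('wrist');print(find(im,[.587,-.1043,.115],r=45,n='wrist'),proj('wrist',[.587,-.1043,.115]))
```

```text
t 47.23 pos [ 0.5855 -0.1099  0.2812] yaw -172.42 q7 87.0 w -0.001 F [-0.4  1.1  0.6] | shift [-0.0023 -0.0007  0.1562] turn 0.001
[(998, array([323.8, 182.9]), [35, 30], array([ 0.5865, -0.1048,  0.115 ]))] (np.float64(324.1940202788827), np.float64(183.41690549909973))
```

Pad confirmed at (0.5865, -0.1048). Descending until the fingers are just above it.

Emit:
{"op": "play_rows", "data": {"commands": [-0.0015, -0.0007, 0.026, 0, 1, 0, 0, 0.026, 0, 1, 0, 0, 0.026, 0, 1, 0, 0, 0.026, 0, 1, 0, 0, 0.026, 0, 1, 0, 0, 0.026, 0, 1, 0, 0, 0, 0, 1, 0, 0, 0, 0, 1]}}

```text
time: 47.95
position: [0.5871, -0.1108, 0.1256]
orientation: [[-0.991, -0.131, -0.001], [-0.131, 0.991, 0.001], [0.001, 0.001, -1.0]]
contact_force: [-0.1, 0.8, 0.6]
grip_width: 0.004
gripper_force: 0.0
```

Emit:
{"op": "play_rows", "data": {"commands": [0, 0, 0.005, 0, 1, 0, 0, 0.005, 0, 1, 0, 0, 0, 0, 1, 0, -0.0015, 0.004, 0, 1, 0, -0.0015, 0.004, 0, 1, 0, -0.0015, 0.004, 0, 1, 0, 0, 0, 0, 1]}}

```text
time: 48.53
position: [0.5882, -0.1166, 0.1034]
orientation: [[-0.992, -0.13, 0.0], [-0.13, 0.992, -0.0], [-0.0, -0.0, -1.0]]
contact_force: [0.9, -1.7, 2.0]
grip_width: 0.0
gripper_force: 1.0
```

Emit:
{"op": "play_rows", "data": {"commands": [0, -0.0015, 0.005, 0, 1, 0, -0.0015, 0.005, 0, 1, 0, -0.001, 0.005, 0, 1, 0, -0.001, 0.005, 0, 1, 0, -0.0005, 0.005, 0, 1, 0, -0.0005, 0.005, 0, 1, 0, 0, 0.005, 0, 1, 0, 0, 0.001, 0, 1, 0, 0, 0, 0, 1, 0, 0, 0, 0, 1, 0, 0, 0, 0, 1, 0, 0, 0, 0, 1]}}

```text
time: 49.53
position: [0.5889, -0.1217, 0.0678]
orientation: [[-0.991, -0.131, 0.0], [-0.131, 0.991, 0.0], [-0.0, 0.0, -1.0]]
contact_force: [-0.9, 0.0, 0.8]
grip_width: -0.004
gripper_force: 0.3
```

Emit:
{"op": "play_rows", "data": {"commands": [0, 0, 0, 0, 1, 0, 0, 0, 0, 1, 0, 0, 0, 0, 1, 0, 0, 0, 0, 1, 0, 0, 0, 0, 1, 0, 0, 0, 0, 1, 0, 0, 0, 0, 1, 0, 0, 0, 0, 1, 0, 0, 0, 0, 1, 0, 0, 0, 0, 1, 0, 0, 0, 0, 1, 0, 0, 0, 0, 1]}}

```text
time: 50.53
position: [0.5889, -0.1219, 0.0676]
orientation: [[-0.991, -0.13, 0.0], [-0.13, 0.991, 0.0], [-0.0, 0.0, -1.0]]
contact_force: [1.0, 0.2, 0.1]
grip_width: 0.0
gripper_force: 0.3
```

Emit:
{"op": "play_rows", "data": {"commands": [0, 0, 0, 0, 1, 0, 0, 0, 0, 1, 0, 0, 0, 0, 1, 0, 0, 0, 0, 1, 0, 0, 0, 0, 1, 0, 0, 0, 0, 1, 0, 0, 0, 0, 1, 0, 0, 0, 0, 1, 0, 0, 0, 0, 1, 0, 0, 0, 0, 1, 0, 0, 0, 0, 1, 0, 0, 0, 0, 1]}}

```text
time: 51.53
position: [0.5889, -0.1219, 0.0676]
orientation: [[-0.991, -0.13, -0.0], [-0.13, 0.991, 0.0], [0.0, 0.0, -1.0]]
contact_force: [0.2, -0.5, 1.0]
grip_width: -0.003
gripper_force: 0.3
```

Run:
```python
from h import *
go([.5878,-.1102,.125],187.5)
im=env.grab_frame('scene');im0=cv2.imread('pics/scene0.png')[:,:,::-1]
cv2.imwrite('pics/s5.png',im[:,:,::-1])
# pan front-right rim corner: vertical scan for brightness, expected up/down
for z in(.174,.138):print(z,proj('scene',[.497,-.0625,z]))
u=int(proj('scene',[.497,-.0625,.15])[0])
print(u,im[180:206,u].mean(1).astype(int),im0[180:206,u].mean(1).astype(int))
h=np.array([.4575,.0137])
for z in(.131,.167):print('handle',proj('scene',[.445,.0125,z]))
for z in(.131,.167):
  p=proj('scene',[.445,.0125,z]).astype(int);print(im[p[1]-1:p[1]+2,p[0]-1:p[0]+2].mean())
```

```text
t 51.53 pos [ 0.5889 -0.1219  0.0676] yaw -172.51 q7 78.7 w -0.003 F [ 0.2 -0.5  1. ] | shift [-0.0005  0.0117 -0.0574] turn -0.0
0.174 [344.90435617 187.20158078]
0.138 [344.51198974 199.63928015]
344 [119 116 108 100 110 134 137 131 116 112 112 114 134 169 183 185 185 187
 190 189 171 166 169 172 153 108] [191 190 191 191 191 188 189 190 190 189 189 189 191 191 190 191 190 193
 197 196 176 172 174 178 158 113]
handle [310.65937037 200.35627007]
handle [310.63964508 188.04970469]
85.85185185185185
188.07407407407408
```

Emit:
{"op": "play_rows", "data": {"commands": [0, 0, -0.006, 0, 1, 0, 0, -0.006, 0, 1, 0, 0.001, -0.008, 0, 1, 0, 0.001, -0.008, 0, 1, 0, 0.002, -0.01, 0, 1, 0, 0, -0.015, 0, 1, 0, 0, -0.03, 0, 1, 0, 0, -0.04, 0, 1, 0, 0, -0.04, 0, 1, 0, 0, 0, 0, 1, 0, 0, 0, 0, 1, 0, 0, 0, 0, 1]}}

```text
time: 52.58
position: [0.5882, -0.118, 0.2312]
orientation: [[-0.991, -0.13, 0.0], [-0.13, 0.991, -0.001], [-0.0, -0.001, -1.0]]
contact_force: [0.5, -0.2, -0.3]
grip_width: -0.002
gripper_force: 0.0
```

Emit:
{"op": "play_rows", "data": {"commands": [0.02, -0.03, 0, 0, 1, 0.02, -0.03, 0, 0, 1, 0.02, -0.03, 0, 0, 1, 0.02, -0.03, 0, 0, 1, 0.02, -0.03, 0, 0, 1, 0.02, -0.03, 0, 0, 1, 0, 0, 0, 0, 1, 0, 0, 0, 0, 1, 0, 0, 0, 0, 1]}}

```text
time: 53.33
position: [0.4927, -0.3114, 0.23]
orientation: [[-0.991, -0.131, -0.001], [-0.131, 0.991, 0.001], [0.001, 0.001, -1.0]]
contact_force: [0.6, 0.0, -0.2]
grip_width: 0.001
gripper_force: 0.0
```

Run:
```python
from h import *
go([.5878,-.1102,.125],187.5)
im=env.grab_frame('top');cv2.imwrite('pics/top2.png',im[:,:,::-1])
print('pad',find(im,[.587,-.1043,.115],r=12))
for p,b in((pan(0,.055,.15),0),(pan(0,-.05,.15),0),(pan(-.054,.002,.15),0),(pan(.052,.002,.155),1)): print(find(im,p,b,r=13))
s=env.grab_frame('scene');s0=cv2.imread('pics/scene0.png')[:,:,::-1]
# scene differences vs start at pan front edge / pad / handle
for n,X in(('corner',[.497,-.0625,.135]),('handle',[.45,.0125,.131]),('pad',[.587,-.1043,.112]),('vialA',[.474,.438,.03]),('vialC',[.372,.4,.04])):
    u,v=proj('scene',X).astype(int);print(n,np.abs(s[v-6:v+7,u-6:u+7].astype(int)-s0[v-6:v+7,u-6:u+7]).mean().round(1),(u,v))
im0=cv2.imread('pics/top0.png')[:,:,::-1]
for n,X in(('vialA',[.474,.44,.05]),('vialC',[.372,.4,.05])):
    u,v=proj('top',X).astype(int);print(n,np.abs(im[v-8:v+9,u-8:u+9].astype(int)-im0[v-8:v+9,u-8:u+9]).mean().round(1))
```

```text
t 53.33 pos [ 0.4927 -0.3114  0.23  ] yaw -172.5 q7 107.5 w 0.001 F [ 0.6  0.  -0.2] | shift [-0.1206  0.1869  0.1052] turn 0.0
pad [(129, array([367.7, 176.2]), [14, 12], array([ 0.5863, -0.1042,  0.115 ]))]
[(210, array([302.1, 183.8]), [16, 17], array([0.5557, 0.085 , 0.15  ]))]
[(215, array([342.7, 179.1]), [16, 17], array([ 0.5684, -0.0299,  0.15  ]))]
[(213, array([323.3, 197.6]), [16, 18], array([0.5153, 0.0256, 0.15  ]))]
[(127, array([318.6, 162.8]), [12, 13], array([0.6156, 0.0378, 0.155 ]))]
corner 8.4 (np.int64(344), np.int64(200))
handle 4.5 (np.int64(311), np.int64(199))
pad 4.9 (np.int64(375), np.int64(202))
vialA 3.6 (np.int64(223), np.int64(190))
vialC 1.2 (np.int64(205), np.int64(200))
vialA 12.3
vialC 13.7
```

```bash
python3 -c "
from station import env
print(env.sign_off())"
```

```text
the job is handed in; nothing more can be done
None
```

I handed the job in at about 53 s, and `sign_off` gave no verdict. My camera checks showed the pan back at its starting height with all four weights standing in it and the pawl pad back at rest. The gib screw was last seen a quarter turn out, and nothing suggested that either vial was knocked over, though I took no close final look at the screw or the vials.

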